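# Close the telescopic extension handles and clip them into the rack

### The arm

A 7-joint arm with a two-finger parallel gripper is mounted at the origin on a cart in front of the work surface, level with it; the furniture and walls round the work are solid. World frame = base frame: x ahead of the robot, y to its left, z up, the work surface at z = 0. Lengths are in m, angles in rad, forces in N, time in s.
With the tool pointing down it reaches from about 0.4 to 0.925 m from the base axis. Payload 5.6 kg.
Tool frame: the origin (TCP) lies midway between the tips of the shut fingers; the grasp point (between the pads) lies 19 mm behind it; z points along the fingers, y is the direction in which the jaws open and shut (so a half turn about z gives the same grasp; the last joint's range is limited). The gripper opens to 85 mm and grips with 20 to 120 N. Pads are 22 mm wide; open, the fingers measure 114 mm over their backs; the gripper's body (76 mm by 85 mm) begins 54 mm behind the grasp point. The pads swing forward as they close: fully open they stand 13 mm farther back than shut.
Start: joints at [-1.143, 0.468, -0.012, 1.603, 0.006, 1.071, -0.056], TCP at [0.295, 0.579, 0.231] pointing down, gripper open.
Joint ranges: [-2.53, 2.53], [-0.31, 2.02], [-1.57, 1.55], [0.28, 2.44], [-1.29, 4.43], [0.15, 1.84], [-2.92, 2.92]. Speed limits (rad/s): [2.57, 2.57, 3.14, 3.14, 3.14, 3.14, 3.14].

### API

Orientations are given as a unit quaternion [x, y, z, w].
In Python, from bench import r, grab_frame gives the robot as it stands.
- The arm moves only by the tool apply_moves, never from a script. Its argument "motion" is a list of rows, each an object of numbers: "x", "y", "z": the shift along the tool's x, y, z in m; "wx", "wy", "wz": the turn, a rotation vector about the tool's x, y, z in rad; "hand": the closure in counts, from 0 (fully open) to 255 (shut). A call has 1 to 20 rows; each row shifts and turns the commanded pose from where the row before left it, along the tool's axes as they then stand; what a row does not reach is not made up. A row lasts 1/12 s, in which the tool goes at most 41.7 mm and 7.16 degrees, less where a joint would pass 70% of its speed; a pose out of reach is approached as far as the arm can. A call with a gripper value outside its range is refused whole. The fingers move at their own pace and stop on an object; the grip force is fixed at half the most. Time passes only in rows, so rows that do not move let the fingers close. It gives the time, the measured TCP pose, the force and the opening at its end, in the units of the state.
- r.state(): the state, without advancing time (a new reading comes with each control period).
- grab_frame(name): name is "side" or "top" or "wrist"; returns a dict with "pixels" (400x640x3 uint8, blue, green, red), "fx", "fy", "cx", "cy" (pixels), "dist" ([k1, k2, p1, p2, k3] as OpenCV has them; the pictures are not rectified), "origin" and "orientation" of the camera in the world. Camera axes: x right, y down, z forward; pixel columns grow to the right and rows downward; lengths in m; the calibration is good to about 2 mm. A picture is of the moment at which its call begins. There is no depth.
- r.job_done(): hands the job in, once; it reports no verdict.
The state is a dict: "time": time; "joints": joint angles; "joint_vel": joint speeds; "joint_efforts": joint torques, N m; "tool_pos": TCP position; "orientation": TCP orientation; "contact_force": force on the tool from outside, world axes, zero at the start; "torque": the same for the moment, N m; "finger_gap": finger opening in m.
Only numpy, scipy, OpenCV 4.12 (cv2) and the standard library are available. Lean on these libraries where they do the work, as an engineer would, in place of code of your own. Each camera call takes 0.05 s, during which the arm holds its last target. There are 200 camera calls.

### The job

Painting is over: put the telescopic extension handles that lie on the table away. Close each one fully home, the thin inner tube first and only then the middle tube (the wooden stop block is there to push against), and then press the closed handle down into an empty clip of the rack until it sits at the bottom of both forks and the sprung jaw has snapped shut over it. Leave the mug and the tape roll where they are.

Things in the scene. Friction and masses are not known exactly. Their poses are not given: they have to be found in the camera images.
- handle_a: telescopic handle A (four alike; any may be missing), 0.23 kg; origin on the axis at the middle of the outer tube, x along the axis to the thin end. Outer tube: aluminium, 28 mm dia., black hexagonal collars (32 mm across flats, 12 mm long) at both ends, 150 mm over all, plain from -63 to +63 mm. Lies on the collars' flats, axis 16 mm above the table, does not roll
- handle_a_tip (a joint): handle A: how far the thin inner tube (15 mm, with a round 21 mm tip 15 mm long) stands out of the middle tube, 0 (home, butting on the middle collar) to 0.065 m; starts 0.045 to 0.065 out, slides against about 3 N, stays where it is left. The tip's end face is 100 mm ahead of the body's origin plus both joint values
- handle_a_mid (a joint): handle A: how far the middle tube (21 mm steel, with a round 26 mm collar 10 mm long at its end) stands out of the outer tube, 0 (home, butting on the outer collar) to 0.070 m; starts 0.050 to 0.070 out, stiffer (about 7 N), stays where it is left
- handle_b: telescopic handle B (four alike; any may be missing), 0.23 kg; origin on the axis at the middle of the outer tube, x along the axis to the thin end. Outer tube: aluminium, 28 mm dia., black hexagonal collars (32 mm across flats, 12 mm long) at both ends, 150 mm over all, plain from -63 to +63 mm. Lies on the collars' flats, axis 16 mm above the table, does not roll
- handle_b_tip (a joint): handle B: how far the thin inner tube (15 mm, with a round 21 mm tip 15 mm long) stands out of the middle tube, 0 (home, butting on the middle collar) to 0.065 m; starts 0.045 to 0.065 out, slides against about 3 N, stays where it is left. The tip's end face is 100 mm ahead of the body's origin plus both joint values
- handle_b_mid (a joint): handle B: how far the middle tube (21 mm steel, with a round 26 mm collar 10 mm long at its end) stands out of the outer tube, 0 (home, butting on the outer collar) to 0.070 m; starts 0.050 to 0.070 out, stiffer (about 7 N), stays where it is left
- handle_c: telescopic handle C (four alike; any may be missing), 0.23 kg; origin on the axis at the middle of the outer tube, x along the axis to the thin end. Outer tube: aluminium, 28 mm dia., black hexagonal collars (32 mm across flats, 12 mm long) at both ends, 150 mm over all, plain from -63 to +63 mm. Lies on the collars' flats, axis 16 mm above the table, does not roll
- handle_c_tip (a joint): handle C: how far the thin inner tube (15 mm, with a round 21 mm tip 15 mm long) stands out of the middle tube, 0 (home, butting on the middle collar) to 0.065 m; starts 0.045 to 0.065 out, slides against about 3 N, stays where it is left. The tip's end face is 100 mm ahead of the body's origin plus both joint values
- handle_c_mid (a joint): handle C: how far the middle tube (21 mm steel, with a round 26 mm collar 10 mm long at its end) stands out of the outer tube, 0 (home, butting on the outer collar) to 0.070 m; starts 0.050 to 0.070 out, stiffer (about 7 N), stays where it is left
- handle_d: telescopic handle D (four alike; any may be missing), 0.23 kg; origin on the axis at the middle of the outer tube, x along the axis to the thin end. Outer tube: aluminium, 28 mm dia., black hexagonal collars (32 mm across flats, 12 mm long) at both ends, 150 mm over all, plain from -63 to +63 mm. Lies on the collars' flats, axis 16 mm above the table, does not roll
- handle_d_tip (a joint): handle D: how far the thin inner tube (15 mm, with a round 21 mm tip 15 mm long) stands out of the middle tube, 0 (home, butting on the middle collar) to 0.065 m; starts 0.045 to 0.065 out, slides against about 3 N, stays where it is left. The tip's end face is 100 mm ahead of the body's origin plus both joint values
- handle_d_mid (a joint): handle D: how far the middle tube (21 mm steel, with a round 26 mm collar 10 mm long at its end) stands out of the outer tube, 0 (home, butting on the outer collar) to 0.070 m; starts 0.050 to 0.070 out, stiffer (about 7 N), stays where it is left
- rack: plywood board fixed to the table, 150 mm (x) by 312 mm, 12 mm thick, with four clips 74 mm apart along y; origin under its centre. Each clip: two grey forks, 12 mm wide, at x = -45 and +45 mm (78 mm free between them for fingers), and on their -y side a sprung steel jaw: two arms on a hinge rod (its top 21 mm above the table), sloping outward at the top, 31 mm higher than the seated tube's axis
- clip0 (a point): clip at the rack's -y end: where the middle of a seated handle's outer tube lies, 50 mm above the table, midway between the two forks; x along the tube (either way round will do), z up. A tube pressed straight down between jaw arms and fixed prongs swings the jaw aside (about 10 N), drops into the forks' V, and the jaw's noses snap back over it
- jaw0 (a joint): sprung jaw of the clip at the rack's -y end: 0 shut (its rest), about 0.1 rad as a tube passes; springs back by itself
- clip1 (a point): clip second from the rack's -y end: where the middle of a seated handle's outer tube lies, 50 mm above the table, midway between the two forks; x along the tube (either way round will do), z up. A tube pressed straight down between jaw arms and fixed prongs swings the jaw aside (about 10 N), drops into the forks' V, and the jaw's noses snap back over it
- jaw1 (a joint): sprung jaw of the clip second from the rack's -y end: 0 shut (its rest), about 0.1 rad as a tube passes; springs back by itself
- clip2 (a point): clip second from the rack's +y end: where the middle of a seated handle's outer tube lies, 50 mm above the table, midway between the two forks; x along the tube (either way round will do), z up. A tube pressed straight down between jaw arms and fixed prongs swings the jaw aside (about 10 N), drops into the forks' V, and the jaw's noses snap back over it
- jaw2 (a joint): sprung jaw of the clip second from the rack's +y end: 0 shut (its rest), about 0.1 rad as a tube passes; springs back by itself
- clip3 (a point): clip at the rack's +y end: where the middle of a seated handle's outer tube lies, 50 mm above the table, midway between the two forks; x along the tube (either way round will do), z up. A tube pressed straight down between jaw arms and fixed prongs swings the jaw aside (about 10 N), drops into the forks' V, and the jaw's noses snap back over it
- jaw3 (a joint): sprung jaw of the clip at the rack's +y end: 0 shut (its rest), about 0.1 rad as a tube passes; springs back by itself
- stop_block: brown hardwood stop block screwed down to the table, 36 mm thick along its x, 160 mm along its y, 66 mm high; origin at the centre of its underside. Its face towards the robot is 18 mm from the origin on the -x side: something to push a handle's tip against while holding the outer tube
- mug: white mug, 92 x 127 x 95 mm, origin at the centre of its underside; leave it alone. (Not listed: a long white perforated corner bead, 22 mm high, is fixed on the table aslant between the mug and handles on one side and the rack on the other; carry the handles over it.)
- tape_yellow: roll of yellow and red tape lying flat, 73 mm across, 37 mm high, origin under its centre; leave it alone
Not all that is in view belongs to the job. What is shaped like the handle_d but purple is not meant.

How it is judged:
By the outcome, as a careful person would: the job done as asked, in the order asked, and still so for the second after the job is handed in, with the robot touching nothing.
Of handle_a, handle_b, handle_c, handle_d only 3 to 4 are there at a start; the rules pass over those that are not, and their reading is None.
At some moment in a run one of handle_a, handle_b, handle_c, handle_d may be knocked a few centimetres aside while the robot is not near it.
Once in a run the grip may slacken for a moment while it holds something.
It also fails if it takes over 210 s, if anything falls off the work surface, if the arm or the gripper's body presses on something with over 40 N, if the wrist force passes 120 N, or if a joint passes its speed limit or range.

## Working session

There is one attempt and no reset: what is moved stays moved. The work goes in short steps, Python scripts to look and compute and a tool call to move; the robot and the scene stay as the last step left them, time stands still between calls to the robot, and variables do not carry over. Pictures are saved under pics/ and viewed, about 12 in all and at most 16, crops included, and the job is handed in when it is done.

Besides the shell and the picture viewer there is one more tool, called after "Request:" in YAML: its name, and indented under it one key for each argument. apply_moves: Moves the arm, as the interface text tells. Its arguments: {"type":"object","properties":{"motion":{"type":"array"}},"required":["motion"]}

```bash
ls; mkdir -p pics
cat > h.py <<'E'
import numpy as np, cv2, json
from bench import r, grab_frame
from scipy.spatial.transform import Rotation as R
def snap(n,f):
    d=grab_frame(n); im=np.array(d.pop("pixels")); cv2.imwrite(f"pics/{f}.png",im)
    json.dump({k:np.asarray(v).tolist() for k,v in d.items()},open(f"pics/{f}.json","w")); return im
def ray(f,u,v):
    d=json.load(open(f"pics/{f}.json")); K=np.array([[d["fx"],0,d["cx"]],[0,d["fy"],d["cy"]],[0,0,1]])
    p=cv2.undistortPoints(np.array([[[u,v]]],float),K,np.array(d["dist"]))[0,0]
    q=R.from_quat(d["orientation"]).apply([p[0],p[1],1]); return np.array(d["origin"]),q
def at(f,u,v,z):
    o,q=ray(f,u,v); return o+q*(z-o[2])/q[2]
def tri(f1,p1,f2,p2):
    o1,a=ray(f1,*p1);o2,b=ray(f2,*p2); s=np.linalg.lstsq(np.c_[a,-b],o2-o1,rcond=None)[0]
    return (o1+a*s[0]+o2+b*s[1])/2, np.linalg.norm(o1+a*s[0]-o2-b*s[1])
def proj(f,P):
    d=json.load(open(f"pics/{f}.json")); K=np.array([[d["fx"],0,d["cx"]],[0,d["fy"],d["cy"]],[0,0,1]])
    Ri=R.from_quat(d["orientation"]).inv(); c=Ri.apply(np.atleast_2d(P)-d["origin"])
    return cv2.projectPoints(c,np.zeros(3),np.zeros(3),K,np.array(d["dist"]))[0][:,0]
E
python3 - <<'E'
from h import *
a=snap("top","top0");b=snap("side","side0");w=snap("wrist","wr0")
for f in("top0","side0","wr0"):
    d=json.load(open(f"pics/{f}.json"));print(f,d["fx"],np.round(d["origin"],3),np.round(d["orientation"],3),d["dist"])
print(r.state())
E
```

```text
pics
top0 472.64062002349164 [ 0.428 -0.045  1.795] [ 0.712 -0.701  0.022 -0.021] [-0.007207993191645395, 0.0, 0.0, 0.0, 0.0]
side0 443.8463199579616 [-0.13  -1.121  0.872] [ 0.84  -0.241  0.127 -0.468] [-0.10649865741077982, 0.0, 0.0, 0.0, 0.0]
wr0 290.1106481589244 [0.231 0.612 0.374] [0.844 0.518 0.073 0.123] [0.004076132880573193, 0.0, 0.0, 0.0, 0.0]
{'time': 0.15, 'joints': array([-1.14299369,  0.46825734, -0.01159392,  1.60335888,  0.00600819,
        1.0713967 , -0.05629483]), 'joint_vel': array([-0.00121336, -0.00223607, -0.00091406, -0.0015116 ,  0.00043177,
        0.0006392 , -0.00073424]), 'joint_efforts': array([ 7.39740171e-04, -5.32797718e+01,  2.14826764e-02, -2.51556659e+01,
        1.14643568e-02,  5.47694770e-03, -1.73786600e-05]), 'tool_pos': array([0.29471906, 0.57889146, 0.23052567]), 'orientation': array([ 2.33264419e-01,  9.72413097e-01, -6.85134312e-04, -1.04856258e-04]), 'contact_force': array([ 0.18626873,  0.25181309, -0.17123604]), 'torque': array([-0.01303161, -0.05262323,  0.00953517]), 'finger_gap': 0.08565736178153094}
```

View pics/top0.png

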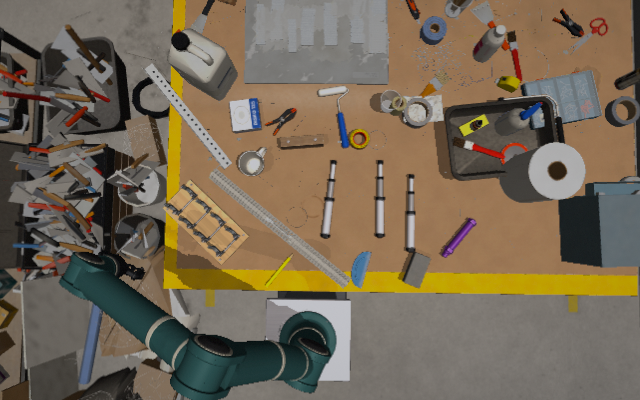

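View pics/side0.png

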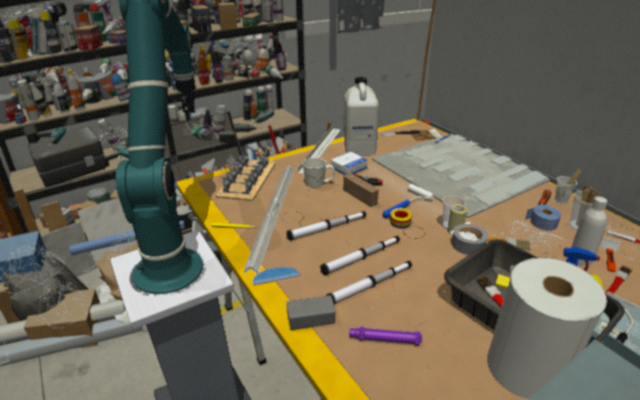

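Top view: three white-and-black handles at about (328,200), (379,200) and (410,215), with the thin ends up (+x). The purple lookalike at (459,238) is not meant. The rack is at (207,220), the stop block at (303,141), the tape at (359,138) and the mug at (251,160). I'll enlarge this to measure.

Run:
```python
from h import *
a=cv2.imread("pics/top0.png")
c1=cv2.resize(a[125:265,265:425],None,fx=5,fy=4.2857,interpolation=cv2.INTER_CUBIC) if 0 else cv2.resize(a[125:265,265:445],None,fx=4.2,fy=4.2,interpolation=cv2.INTER_CUBIC)
cv2.imwrite("pics/c1.png",c1)
cv2.imwrite("pics/c2.png",cv2.resize(a[170:270,155:255],None,fx=6,fy=6,interpolation=cv2.INTER_CUBIC))
```

```text
(no output)
```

View pics/c1.png

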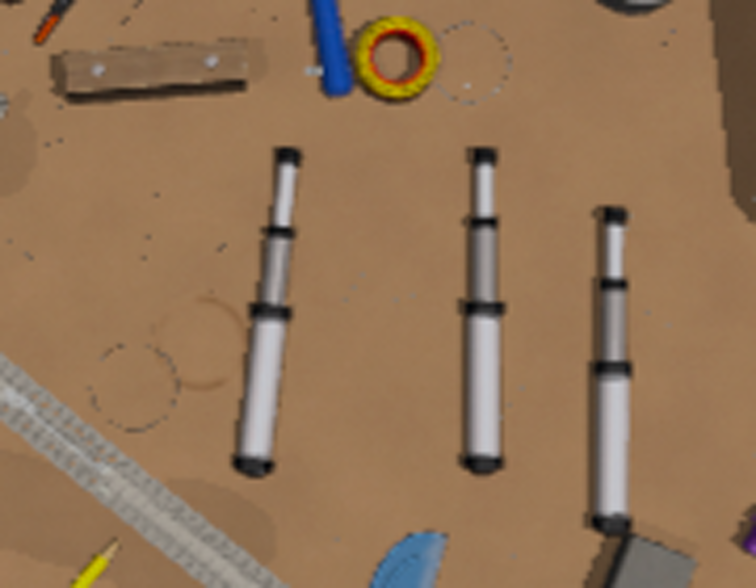

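View pics/c2.png

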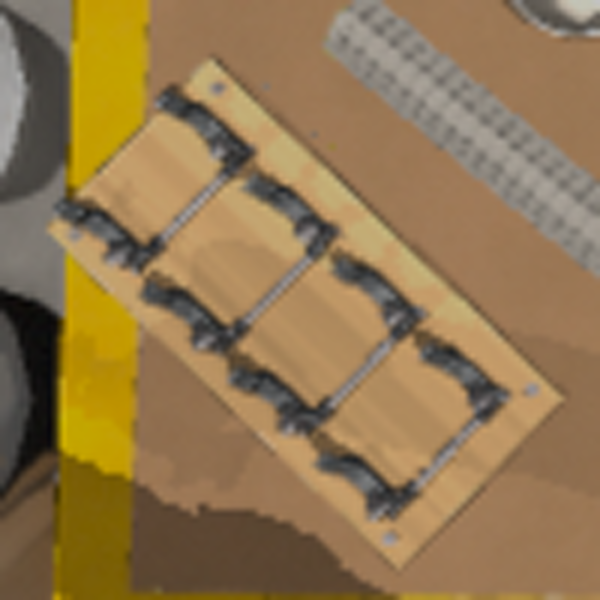

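All four clips look empty, and the dark hinge rods lie on the lower-right (rack -y) side. Next I compute poses.

Run:
```python
from h import *
c1=lambda u,v:(u/4.2+265-.4,v/4.2+125-.4)
c2=lambda u,v:(u/6+155-.4,v/6+170-.4)
print("rack");C=np.array([at("top0",*c2(*p),.012)for p in[(213,57),(563,400),(403,570),(47,228)]])
print(C.round(4),C.mean(0).round(4))
y=(C[0]-C[1]+C[3]-C[2])/2;x=(C[0]-C[3]+C[1]-C[2])/2
print("len",np.linalg.norm(y),np.linalg.norm(x),"yaw",np.arctan2(y[1],y[0])-np.pi/2,np.arctan2(x[1],x[0]))
for n,t,b,mc,oc in[("L",(288,149),(253,476),(279,231),(270,312)),("M",(484,148),(481,473),(483,221),(483,308)),("R",(614,208),(609,532),(614,285),(612,369))]:
    T,B,m,o=[at("top0",*c1(*p),.016) for p in(t,b,mc,oc)]
    d=T-B;L=np.linalg.norm(d);d/=L
    print(n,"tip",T.round(3),"tail",B.round(3),"origin",(B+d*.075).round(3),"yaw",np.arctan2(d[1],d[0]).round(3),"ext",L-.175, "tipext",np.linalg.norm(T-m), "mid", np.linalg.norm(m-o))
P=[at("top0",*c1(*p),z).round(4) for p,z in[((52,58),.066),((246,40),.066),((246,84),.066),((68,96),.066),((68,100),0),((246,91),0)]]
print(P,np.arctan2(P[2][1]-P[3][1],P[2][0]-P[3][0])+np.pi/2)
print(r.state()["time"])
```

```text
rack
[[0.5984 0.4564 0.012 ]
 [0.386  0.2301 0.012 ]
 [0.2787 0.3273 0.012 ]
 [0.4888 0.5573 0.012 ]] [0.438  0.3928 0.012 ]
len 0.3109293525567372 0.14693495189082093 yaw -0.7469106694672445 -0.7402785392938205
L tip [ 0.679 -0.084  0.016] tail [ 0.384 -0.057  0.016] origin [ 0.459 -0.064  0.016] yaw -0.092 ext 0.12077272546427098 tipext 0.07475587687382484 mid 0.0734782882848992
M tip [ 0.683 -0.261  0.016] tail [ 0.39  -0.261  0.016] origin [ 0.465 -0.261  0.016] yaw -0.001 ext 0.11746654489364067 tipext 0.06621103016515636 mid 0.07849966262814753
R tip [ 0.63  -0.379  0.016] tail [ 0.339 -0.376  0.016] origin [ 0.414 -0.377  0.016] yaw -0.011 ext 0.11566789099614116 tipext 0.06958045543878877 mid 0.07557117302098305
[array([0.7491, 0.1254, 0.066 ]), array([ 0.7678, -0.0449,  0.066 ]), array([ 0.7287, -0.0455,  0.066 ]), array([0.7156, 0.1106, 0.066 ]), array([0.7229, 0.1165, 0.    ]), array([ 0.7337, -0.0457,  0.    ])] 0.08372438402506255
0.15
```

View pics/wr0.png

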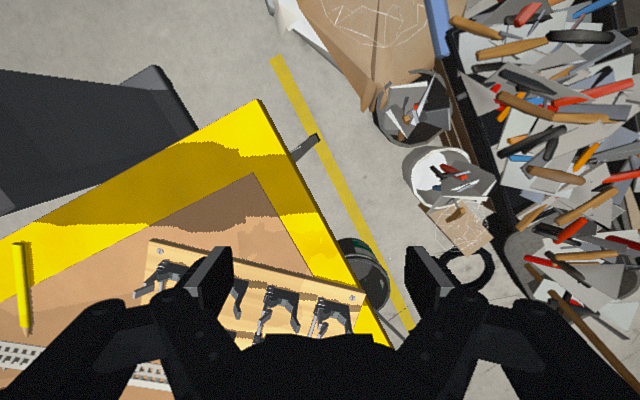

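```bash
cat >> h.py <<'E'
def go(x,y,z,psi,n=None):
    "tool-frame steps to reach TCP xyz with handle yaw psi; turn first, then shift"
    s=r.state(); Rc=R.from_quat(s["orientation"]); Rt=R.from_euler("z",psi)*R.from_quat([0,1,0,0])
    rv=(Rc.inv()*Rt).as_rotvec(); 
    if rv@rv>9.5**1: pass
    d=Rt.inv().apply(np.array([x,y,z])-s["tool_pos"])
    print("turn",rv.round(3),"rows",int(np.ceil(np.abs(rv).max()/.11)),"shift",d.round(4),"rows>=",int(np.ceil(np.linalg.norm(d)/.035)))
def st():
    s=r.state(); print("t",round(s["time"],2),"tcp",s["tool_pos"].round(4),"F",s["contact_force"].round(1),"gap",round(s["finger_gap"],4))
E
python3 - <<'E'
from h import *
go(.46,-.07,.231,-.09)
d=json.load(open("pics/wr0.json"));s=r.state()
Rt=R.from_quat(s["orientation"]);print(Rt.inv().apply(np.array(d["origin"])-s["tool_pos"]),(Rt.inv()*R.from_quat(d["orientation"])).as_matrix().round(3))
E
```

```text
turn [-0.001 -0.    -0.381] rows 4 shift [-2.229e-01 -6.314e-01 -5.000e-04] rows>= 20
[ 0.07153244  0.00086436 -0.14338388] [[ 0.001 -0.959 -0.283]
 [ 1.     0.001 -0.002]
 [ 0.002 -0.283  0.959]]
```

Wrist view: the rack's forks and jaws are at (150-360, 240-340), partly hidden by the gripper. I'll move so that the rack is in the upper half of the image.

Run:
```python
from h import *
go(.52,.32,.26,-.745)
```

```text
turn [-0.001  0.     0.274] rows 3 shift [-0.3411 -0.0376 -0.0295] rows>= 10
```

Request:
apply_moves:
  motion:
    - {"wz": 0.09}
    - {"wz": 0.09}
    - {"wz": 0.094}
    - {"x": -0.031, "y": -0.0035, "z": -0.003}
    - {"x": -0.031, "y": -0.0035, "z": -0.003}
    - {"x": -0.031, "y": -0.0035, "z": -0.003}
    - {"x": -0.031, "y": -0.0035, "z": -0.003}
    - {"x": -0.031, "y": -0.0035, "z": -0.003}
    - {"x": -0.031, "y": -0.0035, "z": -0.003}
    - {"x": -0.031, "y": -0.0035, "z": -0.003}
    - {"x": -0.031, "y": -0.0035, "z": -0.003}
    - {"x": -0.031, "y": -0.0035, "z": -0.003}
    - {"x": -0.031, "y": -0.0035, "z": -0.002}
    - {"x": -0.031, "y": -0.0035}
    - {}
    - {}

```text
invalid input
```

Run:
```python
from h import *
st();w=snap("wrist","wr1");cv2.imwrite("pics/wr1b.png",cv2.resize(w[:300],None,fx=1.25,fy=1.25,interpolation=cv2.INTER_CUBIC))
```

```text
t 0.15 tcp [0.2947 0.5789 0.2305] F [ 0.2  0.3 -0.2] gap 0.0857
```

View pics/wr1b.png

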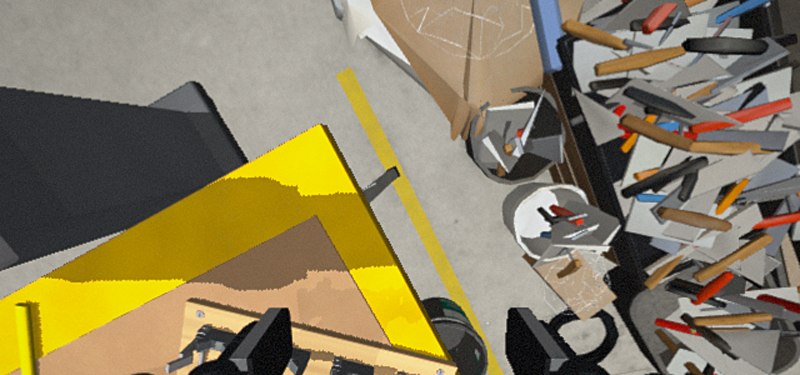

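The move was refused as "invalid input", so the arm hasn't moved. Rows probably need all their keys, so I'll try full rows.

Request:
apply_moves:
  motion:
    - {"x": 0, "y": 0, "z": 0, "wx": 0, "wy": 0, "wz": 0.09, "hand": 0}
    - {"x": 0, "y": 0, "z": 0, "wx": 0, "wy": 0, "wz": 0.09, "hand": 0}
    - {"x": 0, "y": 0, "z": 0, "wx": 0, "wy": 0, "wz": 0.094, "hand": 0}
    - {"x": -0.034, "y": -0.004, "z": -0.003, "wx": 0, "wy": 0, "wz": 0, "hand": 0}
    - {"x": -0.034, "y": -0.004, "z": -0.003, "wx": 0, "wy": 0, "wz": 0, "hand": 0}
    - {"x": -0.034, "y": -0.004, "z": -0.003, "wx": 0, "wy": 0, "wz": 0, "hand": 0}
    - {"x": -0.034, "y": -0.004, "z": -0.003, "wx": 0, "wy": 0, "wz": 0, "hand": 0}
    - {"x": -0.034, "y": -0.004, "z": -0.003, "wx": 0, "wy": 0, "wz": 0, "hand": 0}
    - {"x": -0.034, "y": -0.004, "z": -0.003, "wx": 0, "wy": 0, "wz": 0, "hand": 0}
    - {"x": -0.034, "y": -0.004, "z": -0.003, "wx": 0, "wy": 0, "wz": 0, "hand": 0}
    - {"x": -0.034, "y": -0.004, "z": -0.003, "wx": 0, "wy": 0, "wz": 0, "hand": 0}
    - {"x": -0.034, "y": -0.003, "z": -0.003, "wx": 0, "wy": 0, "wz": 0, "hand": 0}
    - {"x": -0.034, "y": -0.003, "z": -0.003, "wx": 0, "wy": 0, "wz": 0, "hand": 0}
    - {"x": 0, "y": 0, "z": 0, "wx": 0, "wy": 0, "wz": 0, "hand": 0}
    - {"x": 0, "y": 0, "z": 0, "wx": 0, "wy": 0, "wz": 0, "hand": 0}

```text
time: 1.45
tool_pos: [0.5208, 0.3183, 0.2614]
orientation: [0.366, 0.93, -0.0, 0.0]
contact_force: [-0.2, -0.0, -1.1]
finger_gap: 0.0857
```

Run:
```python
from h import *
st();w=snap("wrist","wr1");cv2.imwrite("pics/wr1c.png",cv2.resize(w[:300],None,fx=1.25,fy=1.25,interpolation=cv2.INTER_CUBIC))
```

```text
t 1.45 tcp [0.5208 0.3183 0.2614] F [-0.2 -0.  -1.1] gap 0.0857
```

View pics/wr1c.png

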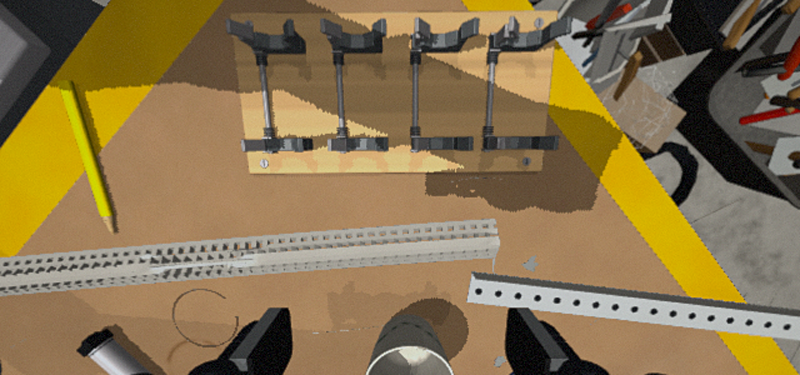

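The whole rack is in view and all four clips are empty. The jaw rods are on the left of each clip. The board's lower edge runs (250,174) to (542,170). I'll crop the forks for the seat line.

Run:
```python
from h import *
w=cv2.imread("pics/wr1.png")
cv2.imwrite("pics/wr1d.png",cv2.resize(w[2:145,180:464],(0,0),fx=2.8,fy=4,interpolation=cv2.INTER_CUBIC))
```

```text
(no output)
```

View pics/wr1d.png

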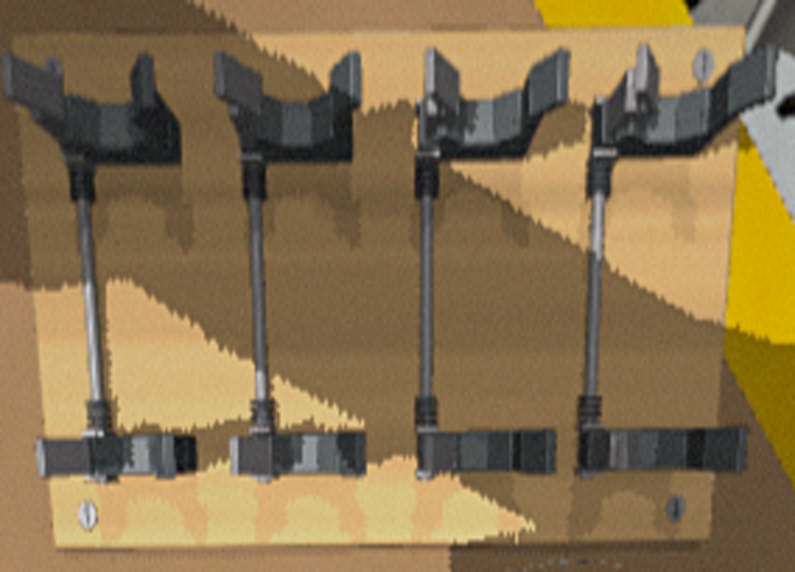

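Run:
```python
from h import *
f=lambda u,v:(u/2.8+180-.3,v/4+2-.4)
C=np.array([at("wr1",*f(*p),.012) for p in[(57,548),(708,538),(743,27),(12,34)]])
print(C.round(4),C.mean(0).round(4));y=(C[1]-C[0]+C[2]-C[3])/2;x=(C[0]-C[3]+C[1]-C[2])/2
print(np.linalg.norm(y),np.linalg.norm(x),np.arctan2(y[1],y[0])-np.pi/2,np.arctan2(x[1],x[0]))
psi=np.arctan2(x[1],x[0])*.3+.7*(np.arctan2(y[1],y[0])-np.pi/2)
Rk=R.from_euler("z",psi);o=C.mean(0)*[1,1,0];print("psi",psi)
for i in range(4):
  for X in(-.045,.045):
    for Z in (.03,.05,.081):
      P=o+Rk.apply([X,-.111+.074*i,Z]);q=proj("wr1",P)[0];print(i,X,Z,((q[0]-179.7)*2.8).round(),((q[1]-1.6)*4).round(),end=" | ")
  print()
# rod z=.018 line position local y
for a,b in[((82,230),(92,370)),((256,230),(261,370)),((426,230),(426,370)),((598,230),(592,370))]:
  print([Rk.inv().apply(at("wr1",*f(*p),.018)-o).round(4) for p in(a,b)])
# wr vs top two-view: screws
c2=lambda u,v:(u/6+155-.4,v/6+170-.4)
for a,b in[((218,88),(703,66)),((531,391),(676,508)),((390,538),(87,515))][:1]: pass
print(tri("top0",c2(531,391),"wr1",f(87,515)),tri("top0",c2(218,88),"wr1",f(676,508)))
```

```text
[[0.3864 0.2285 0.012 ]
 [0.5946 0.457  0.012 ]
 [0.485  0.5564 0.012 ]
 [0.276  0.3293 0.012 ]] [0.4355 0.3928 0.012 ]
0.30886368457841096 0.14872099797188945 -0.741371175653727 -0.7379808289557803
psi -0.740354071644343
0 -0.045 0.03 108.0 131.0 | 0 -0.045 0.05 91.0 112.0 | 0 -0.045 0.081 60.0 78.0 | 0 0.045 0.03 130.0 455.0 | 0 0.045 0.05 116.0 456.0 | 0 0.045 0.081 90.0 458.0 | 
1 -0.045 0.03 288.0 128.0 | 1 -0.045 0.05 282.0 109.0 | 1 -0.045 0.081 270.0 75.0 | 1 0.045 0.03 297.0 453.0 | 1 0.045 0.05 292.0 454.0 | 1 0.045 0.081 282.0 455.0 | 
2 -0.045 0.03 468.0 125.0 | 2 -0.045 0.05 472.0 106.0 | 2 -0.045 0.081 481.0 72.0 | 2 0.045 0.03 464.0 451.0 | 2 0.045 0.05 468.0 451.0 | 2 0.045 0.081 475.0 453.0 | 
3 -0.045 0.03 648.0 122.0 | 3 -0.045 0.05 664.0 103.0 | 3 -0.045 0.081 692.0 68.0 | 3 0.045 0.03 631.0 448.0 | 3 0.045 0.05 645.0 449.0 | 3 0.045 0.081 669.0 450.0 | 
[array([-0.0209, -0.1291,  0.018 ]), array([ 0.0193, -0.1293,  0.018 ])]
[array([-0.0203, -0.0534,  0.018 ]), array([ 0.0199, -0.0535,  0.018 ])]
[array([-0.0196,  0.0205,  0.018 ]), array([0.0206, 0.0206, 0.018 ])]
[array([-0.0188,  0.0952,  0.018 ]), array([0.0213, 0.0951, 0.018 ])]
(array([0.39102666, 0.24921205, 0.01943531]), np.float64(0.0009750823793495728)) (array([0.57934154, 0.45452422, 0.00262798]), np.float64(0.0014090128721183195))
```

The rack centre is at (0.4365, 0.393) with yaw -0.742. The rods are 74.8 mm apart and 17.5 mm on the jaw side of the nominal seat lines, so they agree. Next I go over the left handle.

Run:
```python
from h import *
go(.48,-.07,.25,-.09)
```

```text
turn [-0.    -0.    -0.657] rows 6 shift [ 0.004  -0.3923  0.0111] rows>= 12
```

Request:
apply_moves:
  motion:
    - {"wz": -0.11, "hand": 0}
    - {"wz": -0.11, "hand": 0}
    - {"wz": -0.11, "hand": 0}
    - {"wz": -0.11, "hand": 0}
    - {"wz": -0.11, "hand": 0}
    - {"wz": -0.107, "hand": 0}
    - {"y": -0.033, "z": 0.001, "hand": 0}
    - {"y": -0.033, "z": 0.001, "hand": 0}
    - {"y": -0.033, "z": 0.001, "hand": 0}
    - {"y": -0.033, "z": 0.001, "hand": 0}
    - {"y": -0.033, "z": 0.001, "hand": 0}
    - {"y": -0.033, "z": 0.001, "hand": 0}
    - {"y": -0.033, "z": 0.001, "hand": 0}
    - {"y": -0.033, "z": 0.001, "hand": 0}
    - {"y": -0.033, "z": 0.001, "hand": 0}
    - {"y": -0.033, "z": 0.001, "hand": 0}
    - {"y": -0.033, "z": 0.001, "hand": 0}
    - {"y": -0.029, "x": 0.004, "hand": 0}
    - {"x": 0, "hand": 0}
    - {"x": 0, "hand": 0}

```text
invalid input
```

Run:
```python
from h import *
st();w=snap("wrist","wr2")
```

```text
t 1.5 tcp [0.5193 0.3204 0.2611] F [ 0.3 -0.1 -0.2] gap 0.0851
```

View pics/wr2.png

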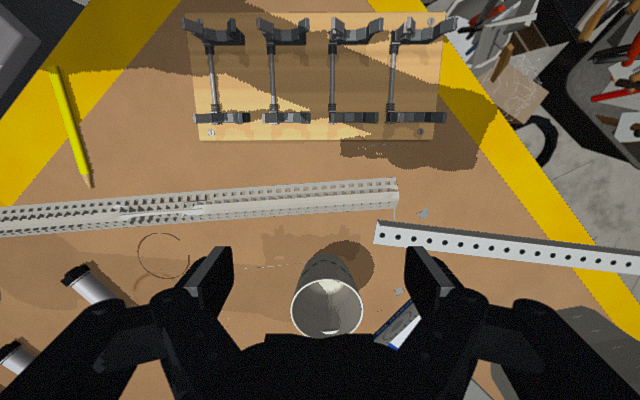

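Every row needs all seven keys, so that view showed nothing new. I'll redo the move with full rows.

Request:
apply_moves:
  motion:
    - {"x": 0, "y": 0, "z": 0, "wx": 0, "wy": 0, "wz": -0.11, "hand": 0}
    - {"x": 0, "y": 0, "z": 0, "wx": 0, "wy": 0, "wz": -0.11, "hand": 0}
    - {"x": 0, "y": 0, "z": 0, "wx": 0, "wy": 0, "wz": -0.11, "hand": 0}
    - {"x": 0, "y": 0, "z": 0, "wx": 0, "wy": 0, "wz": -0.11, "hand": 0}
    - {"x": 0, "y": 0, "z": 0, "wx": 0, "wy": 0, "wz": -0.11, "hand": 0}
    - {"x": 0, "y": 0, "z": 0, "wx": 0, "wy": 0, "wz": -0.107, "hand": 0}
    - {"x": 0, "y": -0.033, "z": 0.001, "wx": 0, "wy": 0, "wz": 0, "hand": 0}
    - {"x": 0, "y": -0.033, "z": 0.001, "wx": 0, "wy": 0, "wz": 0, "hand": 0}
    - {"x": 0, "y": -0.033, "z": 0.001, "wx": 0, "wy": 0, "wz": 0, "hand": 0}
    - {"x": 0, "y": -0.033, "z": 0.001, "wx": 0, "wy": 0, "wz": 0, "hand": 0}
    - {"x": 0, "y": -0.033, "z": 0.001, "wx": 0, "wy": 0, "wz": 0, "hand": 0}
    - {"x": 0, "y": -0.033, "z": 0.001, "wx": 0, "wy": 0, "wz": 0, "hand": 0}
    - {"x": 0, "y": -0.033, "z": 0.001, "wx": 0, "wy": 0, "wz": 0, "hand": 0}
    - {"x": 0, "y": -0.033, "z": 0.001, "wx": 0, "wy": 0, "wz": 0, "hand": 0}
    - {"x": 0, "y": -0.033, "z": 0.001, "wx": 0, "wy": 0, "wz": 0, "hand": 0}
    - {"x": 0, "y": -0.033, "z": 0.001, "wx": 0, "wy": 0, "wz": 0, "hand": 0}
    - {"x": 0, "y": -0.033, "z": 0.001, "wx": 0, "wy": 0, "wz": 0, "hand": 0}
    - {"x": 0.004, "y": -0.029, "z": 0, "wx": 0, "wy": 0, "wz": 0, "hand": 0}
    - {"x": 0, "y": 0, "z": 0, "wx": 0, "wy": 0, "wz": 0, "hand": 0}
    - {"x": 0, "y": 0, "z": 0, "wx": 0, "wy": 0, "wz": 0, "hand": 0}

```text
time: 3.22
tool_pos: [0.4804, -0.0692, 0.2503]
orientation: [0.044, 0.999, 0.0, 0.0]
contact_force: [0.3, 0.7, 0.3]
finger_gap: 0.0853
```

Run:
```python
from h import *
st();w=snap("wrist","wr3")
```

```text
t 3.22 tcp [ 0.4804 -0.0692  0.2503] F [0.3 0.7 0.3] gap 0.0853
```

View pics/wr3.png

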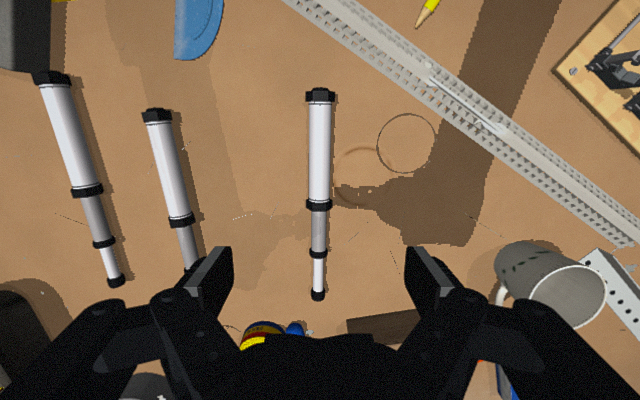

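Wrist view: handle L's tail collar is at (320,95), outer thin-end collar (319,204), mid collar (318,254), tip end (318,300). M's collars are at (156,116) and (181,220), R's at (52,78) and (88,190). The stop block's near top edge is at (348,320)-(424,308).

Run:
```python
from h import *
c1=lambda u,v:(u/4.2+265-.4,v/4.2+125-.4)
for n,a,b,m,ca,cb in[("L",(320,95.5),(318.5,204.5),(318,254),(254,466),(270,312)),("M",(157,116),(181.5,220),None,(481,464),(483,308)),("R",(52.5,78),(88,190),None,(610,523),(612,369))]:
    A,B=[at("wr3",*p,.016) for p in(a,b)];d=B-A
    print(n,"tailcollar",A.round(4),"thin collar",B.round(4),"len(.138)",np.linalg.norm(d).round(4),"origin",((A+B)/2).round(4),"yaw",np.arctan2(d[1],d[0]).round(4),"tri",[tri("wr3",p,"top0",c1(*q)) for p,q in((a,ca),(b,cb))])
print("Ltip",at("wr3",318,301,.016),"mid",at("wr3",318,254,.016))
B=[at("wr3",*p,.066) for p in((348,321),(424,309))];print("block",B,np.arctan2(B[1][1]-B[0][1],B[1][0]-B[0][0])-np.pi/2)
o=at("wr3",318.5,160,.016)
go(.463,-.064,.08,-.09)
```

```text
L tailcollar [ 0.3903 -0.0591  0.016 ] thin collar [ 0.5303 -0.0733  0.016 ] len(.138) 0.1407 origin [ 0.4603 -0.0662  0.016 ] yaw -0.1013 tri [(array([ 0.39396014, -0.0585754 ,  0.07893751]), np.float64(0.002265982864826717)), (array([ 0.53134938, -0.07186646,  0.01291826]), np.float64(0.0030949637427589234))]
M tailcollar [ 0.3966 -0.2646  0.016 ] thin collar [ 0.5361 -0.2648  0.016 ] len(.138) 0.1395 origin [ 0.4663 -0.2647  0.016 ] yaw -0.0015 tri [(array([ 0.39756474, -0.25975907,  0.02513752]), np.float64(0.0013753047832393461)), (array([ 0.5362546 , -0.26200107,  0.01959498]), np.float64(0.0032614811768286616))]
R tailcollar [ 0.3423 -0.3792  0.016 ] thin collar [ 0.4827 -0.3804  0.016 ] len(.138) 0.1404 origin [ 0.4125 -0.3798  0.016 ] yaw -0.0085 tri [(array([ 0.34541996, -0.37511559,  0.02136773]), np.float64(0.0043890430951210695)), (array([ 0.48341048, -0.37750102,  0.0190317 ]), np.float64(0.0027303422660633955))]
Ltip [ 0.6831911  -0.08760133  0.016     ] mid [ 0.60475101 -0.08062775  0.016     ]
block [array([ 0.68165824, -0.04680168,  0.066     ]), array([0.67142511, 0.0546676 , 0.066     ])] 0.10050966754852952
turn [ 0.001 -0.     0.004] rows 1 shift [0.018  0.0022 0.1703] rows>= 5
```

Handle L's origin is (0.460, -0.066) with yaw -0.10, and triangulation gives roughly the stated height. The block face is at x≈0.727 at y≈0.037 with yaw ≈0.085, and both views agree. I descend and grip.

Request:
apply_moves:
  motion:
    - {"x": 0.02, "y": 0.001, "z": 0.035, "wx": 0, "wy": 0, "wz": 0.012, "hand": 0}
    - {"x": 0, "y": 0, "z": 0.035, "wx": 0, "wy": 0, "wz": 0, "hand": 0}
    - {"x": 0, "y": 0, "z": 0.035, "wx": 0, "wy": 0, "wz": 0, "hand": 0}
    - {"x": 0, "y": 0, "z": 0.035, "wx": 0, "wy": 0, "wz": 0, "hand": 0}
    - {"x": 0, "y": 0, "z": 0.035, "wx": 0, "wy": 0, "wz": 0, "hand": 0}
    - {"x": 0, "y": 0, "z": 0.03, "wx": 0, "wy": 0, "wz": 0, "hand": 0}
    - {"x": 0, "y": 0, "z": 0.025, "wx": 0, "wy": 0, "wz": 0, "hand": 0}
    - {"x": 0, "y": 0, "z": 0.015, "wx": 0, "wy": 0, "wz": 0, "hand": 0}
    - {"x": 0, "y": 0, "z": 0, "wx": 0, "wy": 0, "wz": 0, "hand": 255}
    - {"x": 0, "y": 0, "z": 0, "wx": 0, "wy": 0, "wz": 0, "hand": 255}
    - {"x": 0, "y": 0, "z": 0, "wx": 0, "wy": 0, "wz": 0, "hand": 255}
    - {"x": 0, "y": 0, "z": 0, "wx": 0, "wy": 0, "wz": 0, "hand": 255}
    - {"x": 0, "y": 0, "z": 0, "wx": 0, "wy": 0, "wz": 0, "hand": 255}
    - {"x": 0, "y": 0, "z": 0, "wx": 0, "wy": 0, "wz": 0, "hand": 255}

```text
time: 4.43
tool_pos: [0.4621, -0.0662, 0.0068]
orientation: [0.05, 0.999, 0.0, 0.001]
contact_force: [-1.7, 1.3, 6.0]
finger_gap: 0.0259
```

Run:
```python
from h import *
st()
go(.483,.016,.031,.085)
```

```text
t 4.43 tcp [ 0.4621 -0.0662  0.0068] F [-1.7  1.3  6. ] gap 0.0259
turn [ 0.     0.003 -0.184] rows 2 shift [-0.0278  0.0801 -0.0242] rows>= 3
```

Request:
apply_moves:
  motion:
    - {"x": 0, "y": 0, "z": -0.012, "wx": 0, "wy": 0, "wz": 0, "hand": 255}
    - {"x": 0, "y": 0, "z": -0.015, "wx": 0, "wy": 0, "wz": 0, "hand": 255}
    - {"x": 0, "y": 0, "z": 0, "wx": 0, "wy": 0, "wz": -0.06, "hand": 255}
    - {"x": 0, "y": 0, "z": 0, "wx": 0, "wy": 0, "wz": -0.06, "hand": 255}
    - {"x": 0, "y": 0, "z": 0, "wx": 0, "wy": 0, "wz": -0.064, "hand": 255}
    - {"x": -0.007, "y": 0.02, "z": 0, "wx": 0, "wy": 0, "wz": 0, "hand": 255}
    - {"x": -0.007, "y": 0.02, "z": 0, "wx": 0, "wy": 0, "wz": 0, "hand": 255}
    - {"x": -0.007, "y": 0.02, "z": 0, "wx": 0, "wy": 0, "wz": 0, "hand": 255}
    - {"x": -0.007, "y": 0.02, "z": 0, "wx": 0, "wy": 0, "wz": 0, "hand": 255}
    - {"x": 0, "y": 0, "z": 0, "wx": 0, "wy": 0, "wz": 0, "hand": 255}
    - {"x": 0, "y": 0, "z": 0, "wx": 0, "wy": 0, "wz": 0, "hand": 255}

```text
time: 5.35
tool_pos: [0.4824, 0.0169, 0.0329]
orientation: [-0.043, 0.999, 0.0, 0.001]
contact_force: [0.6, 0.1, -1.8]
finger_gap: 0.0262
```

Run:
```python
from h import *
st()
w=snap("wrist","wr4");s=snap("side","side4");t=snap("top","top4")
a=cv2.resize(s[150:300,230:430],None,fx=2.6,fy=2.6,interpolation=cv2.INTER_CUBIC)
b=cv2.resize(w[40:400,100:540],(520,425))
c=cv2.resize(t[125:265,265:345],(280,490))
o=np.zeros((600,800,3),np.uint8);o[:390,:520]=a
cc=cv2.resize(t[120:260,265:345],(280,490));o[:490,520:]=cc
bb=cv2.resize(w[40:330],(448,203));o[393:596,:448]=bb
cv2.imwrite("pics/m4.png",o)
```

```text
t 5.35 tcp [0.4824 0.0169 0.0329] F [ 0.6  0.1 -1.8] gap 0.0262
```

View pics/m4.png

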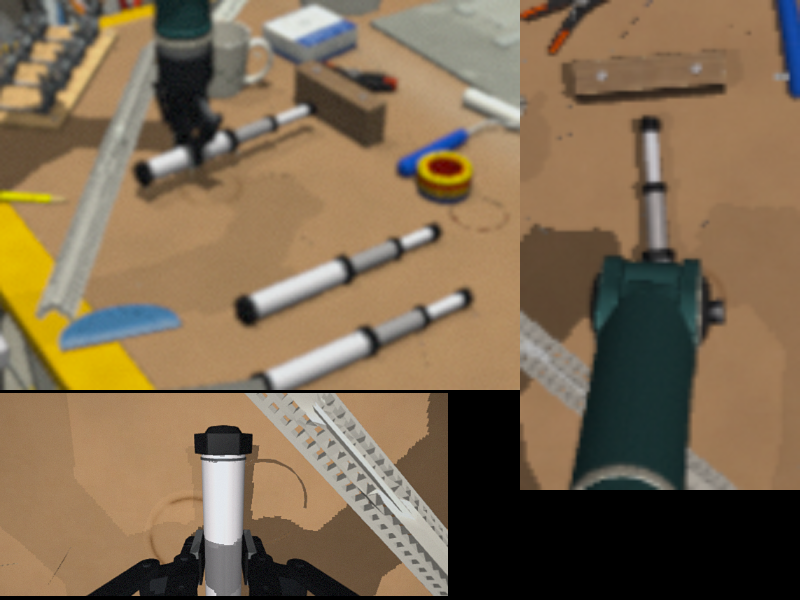

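The handle is held level, tip at (650,125) of the montage's right panel, about 25 mm short of the block's face. I push slowly.

Request:
apply_moves:
  motion:
    - {"x": -0.008, "y": 0, "z": 0, "wx": 0, "wy": 0, "wz": 0, "hand": 255}
    - {"x": -0.008, "y": 0, "z": 0, "wx": 0, "wy": 0, "wz": 0, "hand": 255}
    - {"x": -0.006, "y": 0, "z": 0, "wx": 0, "wy": 0, "wz": 0, "hand": 255}
    - {"x": -0.006, "y": 0, "z": 0, "wx": 0, "wy": 0, "wz": 0, "hand": 255}
    - {"x": -0.006, "y": 0, "z": 0, "wx": 0, "wy": 0, "wz": 0, "hand": 255}
    - {"x": -0.006, "y": 0, "z": 0, "wx": 0, "wy": 0, "wz": 0, "hand": 255}
    - {"x": -0.006, "y": 0, "z": 0, "wx": 0, "wy": 0, "wz": 0, "hand": 255}
    - {"x": -0.006, "y": 0, "z": 0, "wx": 0, "wy": 0, "wz": 0, "hand": 255}

```text
time: 6.17
tool_pos: [0.5338, 0.0197, 0.032]
orientation: [-0.042, 0.999, -0.0, -0.001]
contact_force: [-2.9, -0.8, -1.9]
finger_gap: 0.0261
```

```bash
python3 -c "
from h import *
st()"
```

```text
t 6.17 tcp [0.5338 0.0197 0.032 ] F [-2.9 -0.8 -1.9] gap 0.0261
```

The force is 3 N, so the tip tube is sliding. I continue.

Request:
apply_moves:
  motion:
    - {"x": -0.006, "y": 0, "z": 0, "wx": 0, "wy": 0, "wz": 0, "hand": 255}
    - {"x": -0.006, "y": 0, "z": 0, "wx": 0, "wy": 0, "wz": 0, "hand": 255}
    - {"x": -0.006, "y": 0, "z": 0, "wx": 0, "wy": 0, "wz": 0, "hand": 255}
    - {"x": -0.006, "y": 0, "z": 0, "wx": 0, "wy": 0, "wz": 0, "hand": 255}
    - {"x": -0.006, "y": 0, "z": 0, "wx": 0, "wy": 0, "wz": 0, "hand": 255}
    - {"x": -0.006, "y": 0, "z": 0, "wx": 0, "wy": 0, "wz": 0, "hand": 255}

```text
time: 6.67
tool_pos: [0.5687, 0.0227, 0.0318]
orientation: [-0.042, 0.999, -0.0, -0.002]
contact_force: [-7.1, -1.6, -1.0]
finger_gap: 0.026
```

Request:
apply_moves:
  motion:
    - {"x": -0.006, "y": 0, "z": 0, "wx": 0, "wy": 0, "wz": 0, "hand": 255}
    - {"x": -0.006, "y": 0, "z": 0, "wx": 0, "wy": 0, "wz": 0, "hand": 255}
    - {"x": -0.006, "y": 0, "z": 0, "wx": 0, "wy": 0, "wz": 0, "hand": 255}
    - {"x": -0.006, "y": 0, "z": 0, "wx": 0, "wy": 0, "wz": 0, "hand": 255}
    - {"x": -0.006, "y": 0, "z": 0, "wx": 0, "wy": 0, "wz": 0, "hand": 255}
    - {"x": -0.006, "y": 0, "z": 0, "wx": 0, "wy": 0, "wz": 0, "hand": 255}

```text
time: 7.17
tool_pos: [0.6039, 0.0255, 0.0315]
orientation: [-0.042, 0.999, -0.0, -0.002]
contact_force: [-6.9, -1.9, -1.7]
finger_gap: 0.0256
```

Request:
apply_moves:
  motion:
    - {"x": -0.004, "y": 0, "z": 0, "wx": 0, "wy": 0, "wz": 0, "hand": 255}
    - {"x": -0.004, "y": 0, "z": 0, "wx": 0, "wy": 0, "wz": 0, "hand": 255}
    - {"x": -0.004, "y": 0, "z": 0, "wx": 0, "wy": 0, "wz": 0, "hand": 255}

```text
time: 7.42
tool_pos: [0.6158, 0.0265, 0.0314]
orientation: [-0.042, 0.999, -0.0, -0.002]
contact_force: [-6.8, -2.6, -1.4]
finger_gap: 0.0259
```

Request:
apply_moves:
  motion:
    - {"x": -0.004, "y": 0, "z": 0, "wx": 0, "wy": 0, "wz": 0, "hand": 255}
    - {"x": -0.003, "y": 0, "z": 0, "wx": 0, "wy": 0, "wz": 0, "hand": 255}

```text
time: 7.58
tool_pos: [0.6229, 0.0271, 0.0314]
orientation: [-0.042, 0.999, -0.0, -0.002]
contact_force: [-6.8, -2.5, -2.5]
finger_gap: 0.026
```

Request:
apply_moves:
  motion:
    - {"x": -0.002, "y": 0, "z": 0, "wx": 0, "wy": 0, "wz": 0, "hand": 255}
    - {"x": -0.002, "y": 0, "z": 0, "wx": 0, "wy": 0, "wz": 0, "hand": 255}

```text
time: 7.75
tool_pos: [0.6253, 0.0272, 0.031]
orientation: [-0.042, 0.999, -0.0, -0.004]
contact_force: [-12.2, -2.0, -1.2]
finger_gap: 0.0262
```

Request:
apply_moves:
  motion:
    - {"x": -0.002, "y": 0, "z": 0, "wx": 0, "wy": 0, "wz": 0, "hand": 255}
    - {"x": 0, "y": 0, "z": 0, "wx": 0, "wy": 0, "wz": 0, "hand": 255}

```text
time: 7.92
tool_pos: [0.6253, 0.0272, 0.0303]
orientation: [-0.042, 0.999, -0.0, -0.006]
contact_force: [-13.3, -2.8, 0.5]
finger_gap: 0.026
```

Request:
apply_moves:
  motion:
    - {"x": -0.003, "y": 0, "z": 0, "wx": 0, "wy": 0, "wz": 0, "hand": 255}
    - {"x": 0, "y": 0, "z": 0, "wx": 0, "wy": 0, "wz": 0, "hand": 255}
    - {"x": 0, "y": 0, "z": 0, "wx": 0, "wy": 0, "wz": 0, "hand": 255}

```text
time: 8.17
tool_pos: [0.6254, 0.0272, 0.0295]
orientation: [-0.042, 0.999, -0.0, -0.009]
contact_force: [-19.3, -2.7, 1.9]
finger_gap: 0.026
```

Run:
```python
from h import *
st();s=snap("side","side5");t=snap("top","top5")
# back off 8cm then over the rack
go(.5115,.4746,.17,-.742)
```

```text
t 8.17 tcp [0.6254 0.0272 0.0295] F [-19.3  -2.7   1.9] gap 0.026
turn [-0.007 -0.017  0.826] rows 8 shift [ 0.3863  0.2528 -0.1404] rows>= 14
```

It stalls at 19 N with the TCP 101 mm from the face, so the handle is fully home. I retreat, lift and turn.

Request:
apply_moves:
  motion:
    - {"x": 0.01, "y": 0, "z": 0, "wx": 0, "wy": 0, "wz": 0, "hand": 255}
    - {"x": 0.02, "y": 0, "z": 0, "wx": 0, "wy": 0, "wz": 0, "hand": 255}
    - {"x": 0.03, "y": 0, "z": -0.01, "wx": 0, "wy": 0, "wz": 0, "hand": 255}
    - {"x": 0.01, "y": 0, "z": -0.03, "wx": 0, "wy": 0, "wz": 0, "hand": 255}
    - {"x": 0, "y": 0, "z": -0.035, "wx": 0, "wy": 0, "wz": 0, "hand": 255}
    - {"x": 0, "y": 0, "z": -0.035, "wx": 0, "wy": 0, "wz": 0, "hand": 255}
    - {"x": 0, "y": 0, "z": -0.03, "wx": 0, "wy": 0, "wz": 0, "hand": 255}
    - {"x": 0, "y": 0, "z": 0, "wx": 0, "wy": 0, "wz": 0.1, "hand": 255}
    - {"x": 0, "y": 0, "z": 0, "wx": 0, "wy": 0, "wz": 0.105, "hand": 255}
    - {"x": 0, "y": 0, "z": 0, "wx": 0, "wy": 0, "wz": 0.105, "hand": 255}
    - {"x": 0, "y": 0, "z": 0, "wx": 0, "wy": 0, "wz": 0.105, "hand": 255}
    - {"x": 0, "y": 0, "z": 0, "wx": 0, "wy": 0, "wz": 0.105, "hand": 255}
    - {"x": 0, "y": 0, "z": 0, "wx": 0, "wy": 0, "wz": 0.105, "hand": 255}
    - {"x": 0, "y": 0, "z": 0, "wx": 0, "wy": 0, "wz": 0.105, "hand": 255}
    - {"x": 0, "y": 0, "z": 0, "wx": 0, "wy": 0, "wz": 0.096, "hand": 255}
    - {"x": 0, "y": 0, "z": 0, "wx": 0, "wy": 0, "wz": 0, "hand": 255}

```text
time: 9.6
tool_pos: [0.5654, 0.0231, 0.173]
orientation: [0.363, 0.932, 0.001, 0.002]
contact_force: [0.0, -0.1, -3.0]
finger_gap: 0.0258
```

Run:
```python
from h import *
st()
go(.5115,.4746,.17,-.742)
```

```text
t 9.6 tcp [0.5654 0.0231 0.173 ] F [ 0.  -0.1 -3. ] gap 0.0258
turn [ 0.002  0.003 -0.001] rows 1 shift [0.3448 0.2963 0.003 ] rows>= 13
```

Request:
apply_moves:
  motion:
    - {"x": 0.023, "y": 0.02, "z": 0, "wx": 0, "wy": 0, "wz": 0, "hand": 255}
    - {"x": 0.023, "y": 0.02, "z": 0, "wx": 0, "wy": 0, "wz": 0, "hand": 255}
    - {"x": 0.023, "y": 0.02, "z": 0, "wx": 0, "wy": 0, "wz": 0, "hand": 255}
    - {"x": 0.023, "y": 0.02, "z": 0, "wx": 0, "wy": 0, "wz": 0, "hand": 255}
    - {"x": 0.023, "y": 0.02, "z": 0, "wx": 0, "wy": 0, "wz": 0, "hand": 255}
    - {"x": 0.023, "y": 0.02, "z": 0, "wx": 0, "wy": 0, "wz": 0, "hand": 255}
    - {"x": 0.023, "y": 0.02, "z": 0, "wx": 0, "wy": 0, "wz": 0, "hand": 255}
    - {"x": 0.023, "y": 0.02, "z": 0, "wx": 0, "wy": 0, "wz": 0, "hand": 255}
    - {"x": 0.023, "y": 0.02, "z": 0, "wx": 0, "wy": 0, "wz": 0, "hand": 255}
    - {"x": 0.023, "y": 0.02, "z": 0, "wx": 0, "wy": 0, "wz": 0, "hand": 255}
    - {"x": 0.023, "y": 0.02, "z": 0, "wx": 0, "wy": 0, "wz": 0, "hand": 255}
    - {"x": 0.023, "y": 0.02, "z": 0, "wx": 0, "wy": 0, "wz": 0, "hand": 255}
    - {"x": 0.023, "y": 0.02, "z": 0, "wx": 0, "wy": 0, "wz": 0, "hand": 255}
    - {"x": 0.023, "y": 0.02, "z": 0, "wx": 0, "wy": 0, "wz": 0, "hand": 255}
    - {"x": 0.023, "y": 0.016, "z": 0, "wx": 0, "wy": 0, "wz": 0, "hand": 255}
    - {"x": 0, "y": 0, "z": 0.025, "wx": 0, "wy": 0, "wz": 0, "hand": 255}
    - {"x": 0, "y": 0, "z": 0.025, "wx": 0, "wy": 0, "wz": 0, "hand": 255}
    - {"x": 0, "y": 0, "z": 0, "wx": 0, "wy": 0, "wz": 0, "hand": 255}

```text
time: 11.1
tool_pos: [0.5066, 0.4731, 0.1171]
orientation: [0.36, 0.933, -0.003, -0.002]
contact_force: [-1.2, -2.1, -3.7]
finger_gap: 0.0259
```

Run:
```python
from h import *
st()
go(.5115,.4746,.041,-.742)
w=snap("wrist","wr6");t=snap("top","top6")
a=cv2.resize(w[:290],None,fx=1.25,fy=1.25,interpolation=cv2.INTER_CUBIC)
b=cv2.resize(t[170:270,155:315],(376,235),interpolation=cv2.INTER_CUBIC)
o=np.zeros((600,800,3),np.uint8);o[:a.shape[0],:800]=a;o[363:598,:376]=b
s=cv2.imread("pics/side5.png");o[363:598,380:780]=cv2.resize(s[150:250,250:420],(400,235))
cv2.imwrite("pics/m6.png",o)
```

```text
t 11.1 tcp [0.5066 0.4731 0.1171] F [-1.2 -2.1 -3.7] gap 0.0259
turn [-0.007 -0.001  0.005] rows 1 shift [-0.0026  0.0044  0.0761] rows>= 3
```

View pics/m6.png

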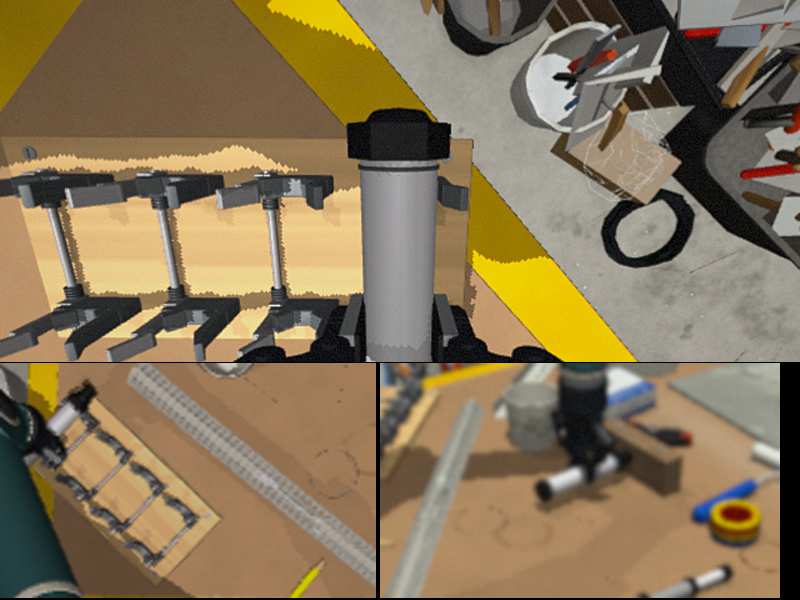

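The handle is lined up over clip 3 at (400,250), and the neighbouring rods show at (55,240), (168,240) and (277,250). The side crop at the block shows the handle closed. I'll use the rods to re-measure the clip lines from here.

Run:
```python
from h import *
o=np.array([.4365,.3928,0]);Rk=R.from_euler("z",-.742)
for a in[(55,220),(68,275),(164,225),(174,275),(274,210),(280,280)]:
  print(Rk.inv().apply(at("wr6",a[0]/1.25,a[1]/1.25,.018)-o).round(4))
A=[Rk.inv().apply(at("wr6",u/1.25,140,.126)-o).round(4) for u in(361,438)];print("handle edges",A)
s=r.state();print("tcp local",Rk.inv().apply(s["tool_pos"]-o).round(4));st()
print(R.from_quat(s["orientation"]).as_matrix()[:,2])
```

```text
[-0.02  -0.129  0.018]
[ 0.0202 -0.1303  0.018 ]
[-0.0171 -0.0547  0.018 ]
[ 0.0196 -0.0541  0.018 ]
[-0.0281  0.0221  0.018 ]
[0.0228 0.0217 0.018 ]
handle edges [array([-0.0619,  0.0936,  0.126 ]), array([-0.062 ,  0.1217,  0.126 ])]
tcp local [-0.0008  0.1089  0.1218]
t 11.2 tcp [0.5095 0.4737 0.1218] F [ 0.8  0.2 -2.7] gap 0.0259
[-4.69978637e-04 -8.07665098e-04 -9.99999563e-01]
```

Request:
apply_moves:
  motion:
    - {"x": 0, "y": 0, "z": 0, "wx": 0, "wy": 0, "wz": 0, "hand": 255}
    - {"x": 0, "y": 0, "z": 0, "wx": 0, "wy": 0, "wz": 0, "hand": 255}

```text
time: 11.37
tool_pos: [0.5109, 0.4743, 0.1245]
orientation: [0.363, 0.932, 0.002, 0.001]
contact_force: [-0.5, 0.5, -1.4]
finger_gap: 0.0259
```

Run:
```python
from h import *
st();go(.5115,.4746,.041,-.742);print(r.state()["joints"].round(3),r.state()["joint_vel"].round(3))
```

```text
t 11.37 tcp [0.5109 0.4743 0.1245] F [-0.5  0.5 -1.4] gap 0.0259
turn [0.004 0.    0.   ] rows 1 shift [-0.0003  0.0006  0.0835] rows>= 3
[-0.966  0.659  0.251  1.572 -0.19   0.931  0.176] [-0.002 -0.005 -0.     0.005 -0.001  0.001 -0.002]
```

The rods re-measure the same within 1-2 mm, and the handle is over the clip 3 line. I press down.

Request:
apply_moves:
  motion:
    - {"x": 0, "y": 0, "z": 0.02, "wx": 0, "wy": 0, "wz": 0, "hand": 255}
    - {"x": 0, "y": 0, "z": 0.015, "wx": 0, "wy": 0, "wz": 0, "hand": 255}
    - {"x": 0, "y": 0, "z": 0.008, "wx": 0, "wy": 0, "wz": 0, "hand": 255}
    - {"x": 0, "y": 0, "z": 0.006, "wx": 0, "wy": 0, "wz": 0, "hand": 255}
    - {"x": 0, "y": 0, "z": 0.006, "wx": 0, "wy": 0, "wz": 0, "hand": 255}

```text
time: 11.78
tool_pos: [0.5111, 0.4754, 0.0684]
orientation: [0.362, 0.932, 0.002, 0.001]
contact_force: [3.5, 3.4, 3.9]
finger_gap: 0.0257
```

Request:
apply_moves:
  motion:
    - {"x": 0, "y": 0, "z": 0.005, "wx": 0, "wy": 0, "wz": 0, "hand": 255}
    - {"x": 0, "y": 0, "z": 0.005, "wx": 0, "wy": 0, "wz": 0, "hand": 255}

```text
time: 11.95
tool_pos: [0.5126, 0.477, 0.0602]
orientation: [0.362, 0.932, 0.005, 0.002]
contact_force: [4.8, 5.1, 5.4]
finger_gap: 0.0257
```

Request:
apply_moves:
  motion:
    - {"x": 0, "y": 0, "z": 0.005, "wx": 0, "wy": 0, "wz": 0, "hand": 255}
    - {"x": 0, "y": 0, "z": 0.005, "wx": 0, "wy": 0, "wz": 0, "hand": 255}

```text
time: 12.12
tool_pos: [0.5125, 0.477, 0.0498]
orientation: [0.362, 0.932, 0.005, 0.002]
contact_force: [5.2, 4.8, -0.6]
finger_gap: 0.026
```

Request:
apply_moves:
  motion:
    - {"x": 0, "y": 0, "z": 0.005, "wx": 0, "wy": 0, "wz": 0, "hand": 255}
    - {"x": 0, "y": 0, "z": 0.003, "wx": 0, "wy": 0, "wz": 0, "hand": 255}

```text
time: 12.28
tool_pos: [0.5122, 0.477, 0.0415]
orientation: [0.362, 0.932, 0.004, 0.002]
contact_force: [4.5, 6.4, 8.5]
finger_gap: 0.0257
```

Request:
apply_moves:
  motion:
    - {"x": 0, "y": 0.002, "z": 0.003, "wx": 0, "wy": 0, "wz": 0, "hand": 255}
    - {"x": 0, "y": 0, "z": 0.003, "wx": 0, "wy": 0, "wz": 0, "hand": 255}
    - {"x": 0, "y": 0, "z": 0, "wx": 0, "wy": 0, "wz": 0, "hand": 255}

```text
time: 12.53
tool_pos: [0.5129, 0.4776, 0.0405]
orientation: [0.362, 0.932, 0.003, 0.001]
contact_force: [-7.6, -5.1, 31.4]
finger_gap: 0.0259
```

Run:
```python
from h import *
st();o=np.array([.4365,.3928,0]);print(R.from_euler("z",.742).apply(r.state()["tool_pos"]-o))
```

```text
t 12.53 tcp [0.5129 0.4776 0.0405] F [-7.6 -5.1 31.4] gap 0.0259
[-0.00099848  0.11412229  0.04053565]
```

It bottomed at TCP z=0.0405 (axis ≈0.0495) with 31 N. I release gently and rise.

Request:
apply_moves:
  motion:
    - {"x": 0, "y": 0, "z": -0.004, "wx": 0, "wy": 0, "wz": 0, "hand": 255}
    - {"x": 0, "y": 0, "z": 0, "wx": 0, "wy": 0, "wz": 0, "hand": 110}
    - {"x": 0, "y": 0, "z": 0, "wx": 0, "wy": 0, "wz": 0, "hand": 110}
    - {"x": 0, "y": 0, "z": 0, "wx": 0, "wy": 0, "wz": 0, "hand": 110}
    - {"x": 0, "y": 0, "z": -0.01, "wx": 0, "wy": 0, "wz": 0, "hand": 110}
    - {"x": 0, "y": 0, "z": -0.02, "wx": 0, "wy": 0, "wz": 0, "hand": 110}
    - {"x": 0, "y": 0, "z": -0.035, "wx": 0, "wy": 0, "wz": 0, "hand": 110}
    - {"x": 0, "y": 0, "z": -0.035, "wx": 0, "wy": 0, "wz": 0, "hand": 110}
    - {"x": 0, "y": 0, "z": -0.035, "wx": 0, "wy": 0, "wz": 0, "hand": 110}
    - {"x": 0, "y": 0, "z": -0.035, "wx": 0, "wy": 0, "wz": 0, "hand": 110}
    - {"x": 0, "y": 0, "z": -0.03, "wx": 0, "wy": 0, "wz": 0, "hand": 110}
    - {"x": 0, "y": 0, "z": 0, "wx": 0, "wy": 0, "wz": 0, "hand": 110}

```text
time: 13.53
tool_pos: [0.5135, 0.4772, 0.2455]
orientation: [0.363, 0.932, 0.005, 0.002]
contact_force: [1.1, 0.3, 1.5]
finger_gap: 0.0487
```

Run:
```python
from h import *
st();snap("wrist","wr7");snap("top","top7")
print("M via top, L of handle M diff check:")
a=cv2.imread("pics/top7.png").astype(int);b=cv2.imread("pics/top0.png").astype(int)
d=(np.abs(a-b).max(2)>40)[130:265,360:430];print(d.sum())
# to handle M view point
go(.4663,-.2647,.24,0)
```

```text
t 13.53 tcp [0.5135 0.4772 0.2455] F [1.1 0.3 1.5] gap 0.0487
M via top, L of handle M diff check:
0
turn [ 0.002  0.001 -0.742] rows 7 shift [ 0.0449 -0.7401 -0.0009] rows>= 22
```

Handles M and R are unchanged so far. I move to handle M.

Request:
apply_moves:
  motion:
    - {"x": 0, "y": 0, "z": 0, "wx": 0, "wy": 0, "wz": -0.106, "hand": 0}
    - {"x": 0, "y": 0, "z": 0, "wx": 0, "wy": 0, "wz": -0.106, "hand": 0}
    - {"x": 0, "y": 0, "z": 0, "wx": 0, "wy": 0, "wz": -0.106, "hand": 0}
    - {"x": 0, "y": 0, "z": 0, "wx": 0, "wy": 0, "wz": -0.106, "hand": 0}
    - {"x": 0, "y": 0, "z": 0, "wx": 0, "wy": 0, "wz": -0.106, "hand": 0}
    - {"x": 0, "y": 0, "z": 0, "wx": 0, "wy": 0, "wz": -0.106, "hand": 0}
    - {"x": 0, "y": 0, "z": 0, "wx": 0, "wy": 0, "wz": -0.106, "hand": 0}
    - {"x": 0, "y": -0.034, "z": 0, "wx": 0, "wy": 0, "wz": 0, "hand": 0}
    - {"x": 0, "y": -0.034, "z": 0, "wx": 0, "wy": 0, "wz": 0, "hand": 0}
    - {"x": 0, "y": -0.034, "z": 0, "wx": 0, "wy": 0, "wz": 0, "hand": 0}
    - {"x": 0, "y": -0.034, "z": 0, "wx": 0, "wy": 0, "wz": 0, "hand": 0}
    - {"x": 0, "y": -0.034, "z": 0, "wx": 0, "wy": 0, "wz": 0, "hand": 0}
    - {"x": 0, "y": -0.034, "z": 0, "wx": 0, "wy": 0, "wz": 0, "hand": 0}
    - {"x": 0, "y": -0.034, "z": 0, "wx": 0, "wy": 0, "wz": 0, "hand": 0}
    - {"x": 0, "y": -0.034, "z": 0, "wx": 0, "wy": 0, "wz": 0, "hand": 0}
    - {"x": 0, "y": -0.034, "z": 0, "wx": 0, "wy": 0, "wz": 0, "hand": 0}
    - {"x": 0, "y": -0.034, "z": 0, "wx": 0, "wy": 0, "wz": 0, "hand": 0}

```text
time: 15.05
tool_pos: [0.5093, 0.1332, 0.2356]
orientation: [-0.0, 1.0, -0.001, -0.002]
contact_force: [-0.0, -0.5, -0.1]
finger_gap: 0.085
```

Request:
apply_moves:
  motion:
    - {"x": 0.005, "y": -0.034, "z": 0, "wx": 0, "wy": 0, "wz": 0, "hand": 0}
    - {"x": 0.005, "y": -0.034, "z": 0, "wx": 0, "wy": 0, "wz": 0, "hand": 0}
    - {"x": 0.005, "y": -0.034, "z": 0, "wx": 0, "wy": 0, "wz": 0, "hand": 0}
    - {"x": 0.005, "y": -0.034, "z": 0, "wx": 0, "wy": 0, "wz": 0, "hand": 0}
    - {"x": 0.005, "y": -0.034, "z": 0, "wx": 0, "wy": 0, "wz": 0, "hand": 0}
    - {"x": 0.005, "y": -0.034, "z": 0, "wx": 0, "wy": 0, "wz": 0, "hand": 0}
    - {"x": 0.005, "y": -0.034, "z": 0, "wx": 0, "wy": 0, "wz": 0, "hand": 0}
    - {"x": 0.005, "y": -0.034, "z": 0, "wx": 0, "wy": 0, "wz": 0, "hand": 0}
    - {"x": 0.005, "y": -0.034, "z": 0, "wx": 0, "wy": 0, "wz": 0, "hand": 0}
    - {"x": 0, "y": -0.034, "z": 0, "wx": 0, "wy": 0, "wz": 0, "hand": 0}
    - {"x": 0, "y": -0.034, "z": 0, "wx": 0, "wy": 0, "wz": 0, "hand": 0}
    - {"x": 0, "y": -0.026, "z": 0, "wx": 0, "wy": 0, "wz": 0, "hand": 0}
    - {"x": 0, "y": 0, "z": 0, "wx": 0, "wy": 0, "wz": 0, "hand": 0}
    - {"x": 0, "y": 0, "z": 0, "wx": 0, "wy": 0, "wz": 0, "hand": 0}

```text
time: 16.22
tool_pos: [0.4644, -0.2657, 0.2357]
orientation: [0.002, 1.0, 0.0, -0.002]
contact_force: [-0.5, 0.7, -0.2]
finger_gap: 0.0854
```

Run:
```python
from h import *
st();w=snap("wrist","wr8");t=snap("top","top8")
o=np.zeros((600,800,3),np.uint8)
o[:300,:480]=cv2.resize(w,(480,300))
q=cv2.imread("pics/wr7.png");o[300:600,:480]=cv2.resize(q,(480,300))
o[:320,480:]=cv2.resize(t[170:270,155:255],(320,320),interpolation=cv2.INTER_CUBIC)
cv2.imwrite("pics/m8.png",o)
```

```text
t 16.22 tcp [ 0.4644 -0.2657  0.2357] F [-0.5  0.7 -0.2] gap 0.0854
```

View pics/m8.png

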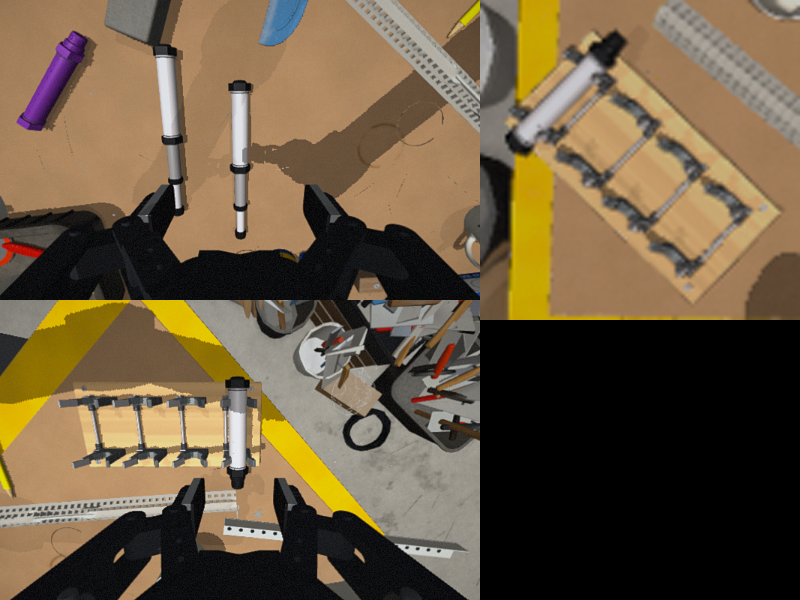

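Handle L is seated, closed, in clip 3 (lower panel at (237,430)). Handle M's collars are at (239,86) and (240,168) in the upper-left panel. The purple part stays at (52,80).

Run:
```python
from h import *
A=at("wr8",239/.75,86.5/.75,.016);B=at("wr8",240/.75,167.5/.75,.016);print(A,B,(A+B)/2,np.linalg.norm(B-A),np.arctan2(*(B-A)[[1,0]]))
go(.4663,-.2647,.007,-.0)
```

```text
[ 0.3962136  -0.26503721  0.016     ] [ 0.53535673 -0.26360954  0.016     ] [ 0.46578517 -0.26432338  0.016     ] 0.13915045259789924 0.010260078464722763
turn [ 0.002 -0.002  0.001] rows 1 shift [-0.001  -0.0014  0.229 ] rows>= 7
```

Request:
apply_moves:
  motion:
    - {"x": -0.001, "y": 0.001, "z": 0.035, "wx": 0, "wy": 0, "wz": 0, "hand": 0}
    - {"x": 0, "y": 0, "z": 0.035, "wx": 0, "wy": 0, "wz": 0, "hand": 0}
    - {"x": 0, "y": 0, "z": 0.035, "wx": 0, "wy": 0, "wz": 0, "hand": 0}
    - {"x": 0, "y": 0, "z": 0.035, "wx": 0, "wy": 0, "wz": 0, "hand": 0}
    - {"x": 0, "y": 0, "z": 0.035, "wx": 0, "wy": 0, "wz": 0, "hand": 0}
    - {"x": 0, "y": 0, "z": 0.03, "wx": 0, "wy": 0, "wz": 0, "hand": 0}
    - {"x": 0, "y": 0, "z": 0.023, "wx": 0, "wy": 0, "wz": 0, "hand": 0}
    - {"x": 0, "y": 0, "z": 0, "wx": 0, "wy": 0, "wz": 0, "hand": 0}
    - {"x": 0, "y": 0, "z": 0, "wx": 0, "wy": 0, "wz": 0, "hand": 255}
    - {"x": 0, "y": 0, "z": 0, "wx": 0, "wy": 0, "wz": 0, "hand": 255}
    - {"x": 0, "y": 0, "z": 0, "wx": 0, "wy": 0, "wz": 0, "hand": 255}
    - {"x": 0, "y": 0, "z": 0, "wx": 0, "wy": 0, "wz": 0, "hand": 255}
    - {"x": 0, "y": 0, "z": 0, "wx": 0, "wy": 0, "wz": 0, "hand": 255}
    - {"x": 0, "y": 0, "z": 0, "wx": 0, "wy": 0, "wz": 0, "hand": 255}

```text
time: 17.48
tool_pos: [0.468, -0.2641, 0.011]
orientation: [-0.0, 1.0, -0.0, 0.001]
contact_force: [-1.7, 1.5, 7.2]
finger_gap: 0.0261
```

Run:
```python
from h import *
st();go(.484,.016,.033,.085)
```

```text
t 17.48 tcp [ 0.468  -0.2641  0.011 ] F [-1.7  1.5  7.2] gap 0.0261
turn [-0.001  0.003 -0.085] rows 1 shift [-0.0397  0.2777 -0.022 ] rows>= 9
```

Request:
apply_moves:
  motion:
    - {"x": 0, "y": 0, "z": -0.015, "wx": 0, "wy": 0, "wz": 0, "hand": 255}
    - {"x": 0, "y": 0, "z": -0.03, "wx": 0, "wy": 0, "wz": 0, "hand": 255}
    - {"x": 0, "y": 0, "z": -0.03, "wx": 0, "wy": 0, "wz": 0, "hand": 255}
    - {"x": 0, "y": 0, "z": 0, "wx": 0, "wy": 0, "wz": -0.043, "hand": 255}
    - {"x": 0, "y": 0, "z": 0, "wx": 0, "wy": 0, "wz": -0.042, "hand": 255}
    - {"x": -0.002, "y": 0.025, "z": 0, "wx": 0, "wy": 0, "wz": 0, "hand": 255}
    - {"x": -0.004, "y": 0.028, "z": 0, "wx": 0, "wy": 0, "wz": 0, "hand": 255}
    - {"x": -0.004, "y": 0.028, "z": 0, "wx": 0, "wy": 0, "wz": 0, "hand": 255}
    - {"x": -0.004, "y": 0.028, "z": 0, "wx": 0, "wy": 0, "wz": 0, "hand": 255}
    - {"x": -0.004, "y": 0.028, "z": 0, "wx": 0, "wy": 0, "wz": 0, "hand": 255}
    - {"x": -0.004, "y": 0.028, "z": 0, "wx": 0, "wy": 0, "wz": 0, "hand": 255}
    - {"x": -0.004, "y": 0.028, "z": 0, "wx": 0, "wy": 0, "wz": 0, "hand": 255}
    - {"x": -0.004, "y": 0.028, "z": 0, "wx": 0, "wy": 0, "wz": 0, "hand": 255}
    - {"x": -0.004, "y": 0.028, "z": 0, "wx": 0, "wy": 0, "wz": 0, "hand": 255}
    - {"x": -0.004, "y": 0.028, "z": 0, "wx": 0, "wy": 0, "wz": 0, "hand": 255}
    - {"x": 0, "y": 0, "z": 0.025, "wx": 0, "wy": 0, "wz": 0, "hand": 255}
    - {"x": 0, "y": 0, "z": 0.022, "wx": 0, "wy": 0, "wz": 0, "hand": 255}
    - {"x": 0, "y": 0, "z": 0, "wx": 0, "wy": 0, "wz": 0, "hand": 255}
    - {"x": 0, "y": 0, "z": 0, "wx": 0, "wy": 0, "wz": 0, "hand": 255}

```text
time: 19.07
tool_pos: [0.4802, 0.0152, 0.037]
orientation: [-0.042, 0.999, -0.0, -0.001]
contact_force: [-0.4, -0.0, -1.5]
finger_gap: 0.0254
```

Run:
```python
from h import *
st();go(.484,.016,.033,.085)
```

```text
t 19.07 tcp [0.4802 0.0152 0.037 ] F [-0.4 -0.  -1.5] gap 0.0254
turn [-0.    -0.002 -0.   ] rows 1 shift [-0.0039  0.0005  0.004 ] rows>= 1
```

Holding (gap 25 mm). I push as before, and the stall is expected near x≈0.626.

Request:
apply_moves:
  motion:
    - {"x": -0.008, "y": 0, "z": 0, "wx": 0, "wy": 0, "wz": 0, "hand": 255}
    - {"x": -0.008, "y": 0, "z": 0, "wx": 0, "wy": 0, "wz": 0, "hand": 255}
    - {"x": -0.006, "y": 0, "z": 0, "wx": 0, "wy": 0, "wz": 0, "hand": 255}
    - {"x": -0.006, "y": 0, "z": 0, "wx": 0, "wy": 0, "wz": 0, "hand": 255}
    - {"x": -0.006, "y": 0, "z": 0, "wx": 0, "wy": 0, "wz": 0, "hand": 255}
    - {"x": -0.006, "y": 0, "z": 0, "wx": 0, "wy": 0, "wz": 0, "hand": 255}
    - {"x": -0.006, "y": 0, "z": 0, "wx": 0, "wy": 0, "wz": 0, "hand": 255}
    - {"x": -0.006, "y": 0, "z": 0, "wx": 0, "wy": 0, "wz": 0, "hand": 255}

```text
time: 19.73
tool_pos: [0.5327, 0.0197, 0.037]
orientation: [-0.042, 0.999, -0.0, -0.001]
contact_force: [-3.6, -1.0, -1.6]
finger_gap: 0.026
```

Request:
apply_moves:
  motion:
    - {"x": -0.006, "y": 0, "z": 0, "wx": 0, "wy": 0, "wz": 0, "hand": 255}
    - {"x": -0.006, "y": 0, "z": 0, "wx": 0, "wy": 0, "wz": 0, "hand": 255}
    - {"x": -0.006, "y": 0, "z": 0, "wx": 0, "wy": 0, "wz": 0, "hand": 255}
    - {"x": -0.006, "y": 0, "z": 0, "wx": 0, "wy": 0, "wz": 0, "hand": 255}
    - {"x": -0.006, "y": 0, "z": 0, "wx": 0, "wy": 0, "wz": 0, "hand": 255}
    - {"x": -0.006, "y": 0, "z": 0, "wx": 0, "wy": 0, "wz": 0, "hand": 255}

```text
time: 20.23
tool_pos: [0.5674, 0.0228, 0.0366]
orientation: [-0.043, 0.999, 0.0, -0.002]
contact_force: [-7.8, -1.4, -2.4]
finger_gap: 0.0255
```

Request:
apply_moves:
  motion:
    - {"x": -0.006, "y": 0, "z": 0, "wx": 0, "wy": 0, "wz": 0, "hand": 255}
    - {"x": -0.006, "y": 0, "z": 0, "wx": 0, "wy": 0, "wz": 0, "hand": 255}
    - {"x": -0.006, "y": 0, "z": 0, "wx": 0, "wy": 0, "wz": 0, "hand": 255}
    - {"x": -0.006, "y": 0, "z": 0, "wx": 0, "wy": 0, "wz": 0, "hand": 255}
    - {"x": -0.006, "y": 0, "z": 0, "wx": 0, "wy": 0, "wz": 0, "hand": 255}
    - {"x": -0.006, "y": 0, "z": 0, "wx": 0, "wy": 0, "wz": 0, "hand": 255}

```text
time: 20.73
tool_pos: [0.6031, 0.0258, 0.0365]
orientation: [-0.043, 0.999, 0.0, -0.002]
contact_force: [-7.3, -1.3, -1.5]
finger_gap: 0.0259
```

Request:
apply_moves:
  motion:
    - {"x": -0.005, "y": 0, "z": 0, "wx": 0, "wy": 0, "wz": 0, "hand": 255}
    - {"x": -0.005, "y": 0, "z": 0, "wx": 0, "wy": 0, "wz": 0, "hand": 255}
    - {"x": -0.004, "y": 0, "z": 0, "wx": 0, "wy": 0, "wz": 0, "hand": 255}

```text
time: 20.98
tool_pos: [0.6172, 0.027, 0.0365]
orientation: [-0.043, 0.999, -0.0, -0.002]
contact_force: [-6.3, -2.1, -0.6]
finger_gap: 0.0256
```

Request:
apply_moves:
  motion:
    - {"x": -0.004, "y": 0, "z": 0, "wx": 0, "wy": 0, "wz": 0, "hand": 255}
    - {"x": -0.004, "y": 0, "z": 0, "wx": 0, "wy": 0, "wz": 0, "hand": 255}
    - {"x": -0.003, "y": 0, "z": 0, "wx": 0, "wy": 0, "wz": 0, "hand": 255}

```text
time: 21.23
tool_pos: [0.6257, 0.0278, 0.0359]
orientation: [-0.043, 0.999, 0.0, -0.005]
contact_force: [-16.7, -2.6, 0.1]
finger_gap: 0.0257
```

Request:
apply_moves:
  motion:
    - {"x": -0.003, "y": 0, "z": 0, "wx": 0, "wy": 0, "wz": 0, "hand": 255}
    - {"x": 0, "y": 0, "z": 0, "wx": 0, "wy": 0, "wz": 0, "hand": 255}

```text
time: 21.4
tool_pos: [0.6256, 0.0278, 0.0348]
orientation: [-0.043, 0.999, 0.0, -0.008]
contact_force: [-17.3, -2.3, 3.3]
finger_gap: 0.0254
```

Request:
apply_moves:
  motion:
    - {"x": -0.003, "y": 0, "z": 0, "wx": 0, "wy": 0, "wz": 0, "hand": 255}
    - {"x": 0, "y": 0, "z": 0, "wx": 0, "wy": 0, "wz": 0, "hand": 255}

```text
time: 21.57
tool_pos: [0.6257, 0.0278, 0.034]
orientation: [-0.043, 0.999, 0.0, -0.011]
contact_force: [-23.7, -3.3, 4.0]
finger_gap: 0.0256
```

It stalls at the same place, so handle M is home. I retreat, lift and turn.

Request:
apply_moves:
  motion:
    - {"x": 0.01, "y": 0, "z": 0, "wx": 0, "wy": 0, "wz": 0, "hand": 255}
    - {"x": 0.02, "y": 0, "z": 0, "wx": 0, "wy": 0, "wz": 0, "hand": 255}
    - {"x": 0.03, "y": 0, "z": -0.01, "wx": 0, "wy": 0, "wz": 0, "hand": 255}
    - {"x": 0.01, "y": 0, "z": -0.03, "wx": 0, "wy": 0, "wz": 0, "hand": 255}
    - {"x": 0, "y": 0, "z": -0.035, "wx": 0, "wy": 0, "wz": 0, "hand": 255}
    - {"x": 0, "y": 0, "z": -0.035, "wx": 0, "wy": 0, "wz": 0, "hand": 255}
    - {"x": 0, "y": 0, "z": -0.03, "wx": 0, "wy": 0, "wz": 0, "hand": 255}
    - {"x": 0, "y": 0, "z": 0, "wx": 0, "wy": 0, "wz": 0.1, "hand": 255}
    - {"x": 0, "y": 0, "z": 0, "wx": 0, "wy": 0, "wz": 0.105, "hand": 255}
    - {"x": 0, "y": 0, "z": 0, "wx": 0, "wy": 0, "wz": 0.105, "hand": 255}
    - {"x": 0, "y": 0, "z": 0, "wx": 0, "wy": 0, "wz": 0.105, "hand": 255}
    - {"x": 0, "y": 0, "z": 0, "wx": 0, "wy": 0, "wz": 0.105, "hand": 255}
    - {"x": 0, "y": 0, "z": 0, "wx": 0, "wy": 0, "wz": 0.105, "hand": 255}
    - {"x": 0, "y": 0, "z": 0, "wx": 0, "wy": 0, "wz": 0.105, "hand": 255}
    - {"x": 0, "y": 0, "z": 0, "wx": 0, "wy": 0, "wz": 0.096, "hand": 255}
    - {"x": 0, "y": 0, "z": 0, "wx": 0, "wy": 0, "wz": 0, "hand": 255}
    - {"x": 0, "y": 0, "z": 0, "wx": 0, "wy": 0, "wz": 0, "hand": 255}

```text
time: 22.98
tool_pos: [0.567, 0.0231, 0.1777]
orientation: [0.36, 0.933, 0.0, 0.001]
contact_force: [-0.3, 0.1, -2.4]
finger_gap: 0.0258
```

Run:
```python
from h import *
st()
go(.4635,.4223,.17,-.742)
```

```text
t 22.98 tcp [0.567  0.0231 0.1777] F [-0.3  0.1 -2.4] gap 0.0258
turn [0.001 0.002 0.005] rows 1 shift [0.3461 0.2244 0.0077] rows>= 12
```

Request:
apply_moves:
  motion:
    - {"x": 0.025, "y": 0.016, "z": 0, "wx": 0, "wy": 0, "wz": 0.005, "hand": 255}
    - {"x": 0.025, "y": 0.016, "z": 0, "wx": 0, "wy": 0, "wz": 0, "hand": 255}
    - {"x": 0.025, "y": 0.016, "z": 0, "wx": 0, "wy": 0, "wz": 0, "hand": 255}
    - {"x": 0.025, "y": 0.016, "z": 0, "wx": 0, "wy": 0, "wz": 0, "hand": 255}
    - {"x": 0.025, "y": 0.016, "z": 0, "wx": 0, "wy": 0, "wz": 0, "hand": 255}
    - {"x": 0.025, "y": 0.016, "z": 0, "wx": 0, "wy": 0, "wz": 0, "hand": 255}
    - {"x": 0.025, "y": 0.016, "z": 0, "wx": 0, "wy": 0, "wz": 0, "hand": 255}
    - {"x": 0.025, "y": 0.016, "z": 0, "wx": 0, "wy": 0, "wz": 0, "hand": 255}
    - {"x": 0.025, "y": 0.016, "z": 0, "wx": 0, "wy": 0, "wz": 0, "hand": 255}
    - {"x": 0.025, "y": 0.016, "z": 0, "wx": 0, "wy": 0, "wz": 0, "hand": 255}
    - {"x": 0.025, "y": 0.016, "z": 0, "wx": 0, "wy": 0, "wz": 0, "hand": 255}
    - {"x": 0.025, "y": 0.016, "z": 0, "wx": 0, "wy": 0, "wz": 0, "hand": 255}
    - {"x": 0.025, "y": 0.016, "z": 0, "wx": 0, "wy": 0, "wz": 0, "hand": 255}
    - {"x": 0.021, "y": 0.016, "z": 0, "wx": 0, "wy": 0, "wz": 0, "hand": 255}
    - {"x": 0, "y": 0, "z": 0.025, "wx": 0, "wy": 0, "wz": 0, "hand": 255}
    - {"x": 0, "y": 0, "z": 0.025, "wx": 0, "wy": 0, "wz": 0, "hand": 255}
    - {"x": 0, "y": 0, "z": 0, "wx": 0, "wy": 0, "wz": 0, "hand": 255}
    - {"x": 0, "y": 0, "z": 0, "wx": 0, "wy": 0, "wz": 0, "hand": 255}
    - {"x": 0, "y": 0, "z": 0, "wx": 0, "wy": 0, "wz": 0, "hand": 255}

```text
time: 24.57
tool_pos: [0.4648, 0.4221, 0.1285]
orientation: [0.364, 0.931, 0.001, 0.001]
contact_force: [-0.5, 0.1, -1.8]
finger_gap: 0.0255
```

Run:
```python
from h import *
st()
go(.4635,.4223,.045,-.742)
w=snap("wrist","wr9")
o=np.array([.4365,.3928,0]);Rk=R.from_euler("z",-.742)
print("tail edge cols at row 150:")
g=cv2.cvtColor(w,cv2.COLOR_BGR2GRAY)[150,270:370];print(g.tolist())
```

```text
t 24.57 tcp [0.4648 0.4221 0.1285] F [-0.5  0.1 -1.8] gap 0.0255
turn [ 0.002  0.    -0.004] rows 1 shift [ 0.0011 -0.0007  0.0835] rows>= 3
tail edge cols at row 150:
[205, 205, 207, 207, 206, 206, 205, 208, 206, 208, 164, 180, 184, 185, 188, 115, 92, 89, 86, 94, 104, 112, 116, 125, 127, 126, 133, 136, 135, 133, 140, 141, 139, 139, 140, 147, 148, 156, 154, 154, 156, 157, 161, 158, 159, 170, 166, 164, 172, 168, 161, 166, 164, 165, 160, 159, 154, 155, 152, 151, 146, 144, 144, 144, 143, 148, 141, 138, 142, 132, 135, 133, 131, 118, 120, 113, 107, 104, 69, 50, 57, 59, 60, 74, 72, 74, 72, 72, 90, 130, 127, 130, 123, 127, 128, 129, 124, 128, 124, 127]
```

Request:
apply_moves:
  motion:
    - {"x": 0.001, "y": 0, "z": 0.02, "wx": 0, "wy": 0, "wz": 0, "hand": 255}
    - {"x": 0, "y": 0, "z": 0.015, "wx": 0, "wy": 0, "wz": 0, "hand": 255}
    - {"x": 0, "y": 0, "z": 0.008, "wx": 0, "wy": 0, "wz": 0, "hand": 255}
    - {"x": 0, "y": 0, "z": 0.006, "wx": 0, "wy": 0, "wz": 0, "hand": 255}
    - {"x": 0, "y": 0, "z": 0.006, "wx": 0, "wy": 0, "wz": 0, "hand": 255}

```text
time: 25.03
tool_pos: [0.4637, 0.423, 0.0731]
orientation: [0.364, 0.931, 0.001, 0.0]
contact_force: [-0.4, -0.1, -2.4]
finger_gap: 0.0254
```

Request:
apply_moves:
  motion:
    - {"x": 0, "y": 0, "z": 0.005, "wx": 0, "wy": 0, "wz": 0, "hand": 255}
    - {"x": 0, "y": 0, "z": 0.005, "wx": 0, "wy": 0, "wz": 0, "hand": 255}

```text
time: 25.2
tool_pos: [0.4648, 0.4243, 0.0636]
orientation: [0.364, 0.931, 0.003, 0.001]
contact_force: [2.7, 2.9, 6.7]
finger_gap: 0.026
```

Request:
apply_moves:
  motion:
    - {"x": 0, "y": 0, "z": 0.005, "wx": 0, "wy": 0, "wz": 0, "hand": 255}
    - {"x": 0, "y": 0, "z": 0.005, "wx": 0, "wy": 0, "wz": 0, "hand": 255}

```text
time: 25.37
tool_pos: [0.4642, 0.4237, 0.0538]
orientation: [0.364, 0.931, 0.002, 0.001]
contact_force: [0.1, 1.2, 1.6]
finger_gap: 0.0257
```

Request:
apply_moves:
  motion:
    - {"x": 0, "y": 0, "z": 0.005, "wx": 0, "wy": 0, "wz": 0, "hand": 255}
    - {"x": 0, "y": 0, "z": 0.003, "wx": 0, "wy": 0, "wz": 0, "hand": 255}

```text
time: 25.53
tool_pos: [0.4628, 0.4228, 0.0447]
orientation: [0.364, 0.931, 0.0, -0.0]
contact_force: [-6.3, -5.2, 32.9]
finger_gap: 0.0259
```

It bottomed at TCP z=0.0447 with 33 N. I release and rise.

Request:
apply_moves:
  motion:
    - {"x": 0, "y": 0, "z": -0.001, "wx": 0, "wy": 0, "wz": 0, "hand": 255}
    - {"x": 0, "y": 0, "z": 0, "wx": 0, "wy": 0, "wz": 0, "hand": 110}
    - {"x": 0, "y": 0, "z": 0, "wx": 0, "wy": 0, "wz": 0, "hand": 110}
    - {"x": 0, "y": 0, "z": 0, "wx": 0, "wy": 0, "wz": 0, "hand": 110}
    - {"x": 0, "y": 0, "z": -0.01, "wx": 0, "wy": 0, "wz": 0, "hand": 110}
    - {"x": 0, "y": 0, "z": -0.02, "wx": 0, "wy": 0, "wz": 0, "hand": 110}
    - {"x": 0, "y": 0, "z": -0.035, "wx": 0, "wy": 0, "wz": 0, "hand": 110}
    - {"x": 0, "y": 0, "z": -0.035, "wx": 0, "wy": 0, "wz": 0, "hand": 110}
    - {"x": 0, "y": 0, "z": -0.035, "wx": 0, "wy": 0, "wz": 0, "hand": 110}
    - {"x": 0, "y": 0, "z": -0.035, "wx": 0, "wy": 0, "wz": 0, "hand": 110}
    - {"x": 0, "y": 0, "z": -0.03, "wx": 0, "wy": 0, "wz": 0, "hand": 110}
    - {"x": 0, "y": 0, "z": 0, "wx": 0, "wy": 0, "wz": 0, "hand": 110}

```text
time: 26.53
tool_pos: [0.4658, 0.4245, 0.2531]
orientation: [0.365, 0.931, 0.006, 0.002]
contact_force: [0.4, 0.5, 0.7]
finger_gap: 0.0488
```

Run:
```python
from h import *
st();snap("wrist","wr10");snap("top","top10")
a=cv2.imread("pics/top10.png").astype(int);b=cv2.imread("pics/top0.png").astype(int)
d=(np.abs(a-b).max(2)>40)[130:265,395:440];print("R diff",d.sum())
go(.44,-.375,.24,0)
```

```text
t 26.53 tcp [0.4658 0.4245 0.2531] F [0.4 0.5 0.7] gap 0.0488
R diff 0
turn [ 0.003  0.001 -0.746] rows 7 shift [ 0.0233 -0.798   0.0074] rows>= 23
```

Request:
apply_moves:
  motion:
    - {"x": 0, "y": 0, "z": 0, "wx": 0, "wy": 0, "wz": -0.107, "hand": 0}
    - {"x": 0, "y": 0, "z": 0, "wx": 0, "wy": 0, "wz": -0.107, "hand": 0}
    - {"x": 0, "y": 0, "z": 0, "wx": 0, "wy": 0, "wz": -0.107, "hand": 0}
    - {"x": 0, "y": 0, "z": 0, "wx": 0, "wy": 0, "wz": -0.107, "hand": 0}
    - {"x": 0, "y": 0, "z": 0, "wx": 0, "wy": 0, "wz": -0.107, "hand": 0}
    - {"x": 0, "y": 0, "z": 0, "wx": 0, "wy": 0, "wz": -0.107, "hand": 0}
    - {"x": 0, "y": 0, "z": 0, "wx": 0, "wy": 0, "wz": -0.104, "hand": 0}
    - {"x": 0, "y": -0.033, "z": 0, "wx": 0, "wy": 0, "wz": 0, "hand": 0}
    - {"x": 0, "y": -0.033, "z": 0, "wx": 0, "wy": 0, "wz": 0, "hand": 0}
    - {"x": 0, "y": -0.033, "z": 0, "wx": 0, "wy": 0, "wz": 0, "hand": 0}
    - {"x": 0, "y": -0.033, "z": 0, "wx": 0, "wy": 0, "wz": 0, "hand": 0}
    - {"x": 0, "y": -0.033, "z": 0, "wx": 0, "wy": 0, "wz": 0, "hand": 0}
    - {"x": 0, "y": -0.033, "z": 0, "wx": 0, "wy": 0, "wz": 0, "hand": 0}
    - {"x": 0, "y": -0.033, "z": 0, "wx": 0, "wy": 0, "wz": 0, "hand": 0}
    - {"x": 0, "y": -0.033, "z": 0, "wx": 0, "wy": 0, "wz": 0, "hand": 0}
    - {"x": 0, "y": -0.033, "z": 0, "wx": 0, "wy": 0, "wz": 0, "hand": 0}
    - {"x": 0, "y": -0.033, "z": 0, "wx": 0, "wy": 0, "wz": 0, "hand": 0}
    - {"x": 0, "y": -0.033, "z": 0, "wx": 0, "wy": 0, "wz": 0, "hand": 0}
    - {"x": 0, "y": -0.033, "z": 0, "wx": 0, "wy": 0, "wz": 0, "hand": 0}

```text
time: 28.22
tool_pos: [0.4616, 0.025, 0.2443]
orientation: [-0.0, 1.0, -0.0, -0.001]
contact_force: [0.4, 0.4, 0.4]
finger_gap: 0.0856
```

Request:
apply_moves:
  motion:
    - {"x": 0.002, "y": -0.033, "z": 0, "wx": 0, "wy": 0, "wz": 0, "hand": 0}
    - {"x": 0.002, "y": -0.033, "z": 0, "wx": 0, "wy": 0, "wz": 0, "hand": 0}
    - {"x": 0.002, "y": -0.033, "z": 0, "wx": 0, "wy": 0, "wz": 0, "hand": 0}
    - {"x": 0.002, "y": -0.033, "z": 0, "wx": 0, "wy": 0, "wz": 0, "hand": 0}
    - {"x": 0.002, "y": -0.033, "z": 0, "wx": 0, "wy": 0, "wz": 0, "hand": 0}
    - {"x": 0.002, "y": -0.033, "z": 0, "wx": 0, "wy": 0, "wz": 0, "hand": 0}
    - {"x": 0.002, "y": -0.033, "z": 0, "wx": 0, "wy": 0, "wz": 0, "hand": 0}
    - {"x": 0.002, "y": -0.033, "z": 0, "wx": 0, "wy": 0, "wz": 0, "hand": 0}
    - {"x": 0.002, "y": -0.033, "z": 0, "wx": 0, "wy": 0, "wz": 0, "hand": 0}
    - {"x": 0.002, "y": -0.033, "z": 0, "wx": 0, "wy": 0, "wz": 0, "hand": 0}
    - {"x": 0.002, "y": -0.033, "z": 0, "wx": 0, "wy": 0, "wz": 0, "hand": 0}
    - {"x": 0.001, "y": -0.033, "z": 0, "wx": 0, "wy": 0, "wz": 0, "hand": 0}
    - {"x": 0, "y": 0, "z": 0, "wx": 0, "wy": 0, "wz": 0, "hand": 0}
    - {"x": 0, "y": 0, "z": 0, "wx": 0, "wy": 0, "wz": 0, "hand": 0}

```text
time: 29.38
tool_pos: [0.4381, -0.3709, 0.2439]
orientation: [0.002, 1.0, 0.0, -0.002]
contact_force: [0.3, 0.4, 0.3]
finger_gap: 0.0854
```

Run:
```python
from h import *
st();w=snap("wrist","wr11");t=snap("top","top11")
o=np.zeros((600,800,3),np.uint8)
o[:300,:480]=cv2.resize(w,(480,300))
q=cv2.imread("pics/wr10.png");o[300:600,:480]=cv2.resize(q,(480,300))
o[:320,480:]=cv2.resize(t[170:270,155:255],(320,320),interpolation=cv2.INTER_CUBIC)
o[330:600,480:]=cv2.resize(t[125:260,330:490],(320,270),interpolation=cv2.INTER_CUBIC)
cv2.imwrite("pics/m11.png",o)
```

```text
t 29.38 tcp [ 0.4381 -0.3709  0.2439] F [0.3 0.4 0.3] gap 0.0854
```

View pics/m11.png

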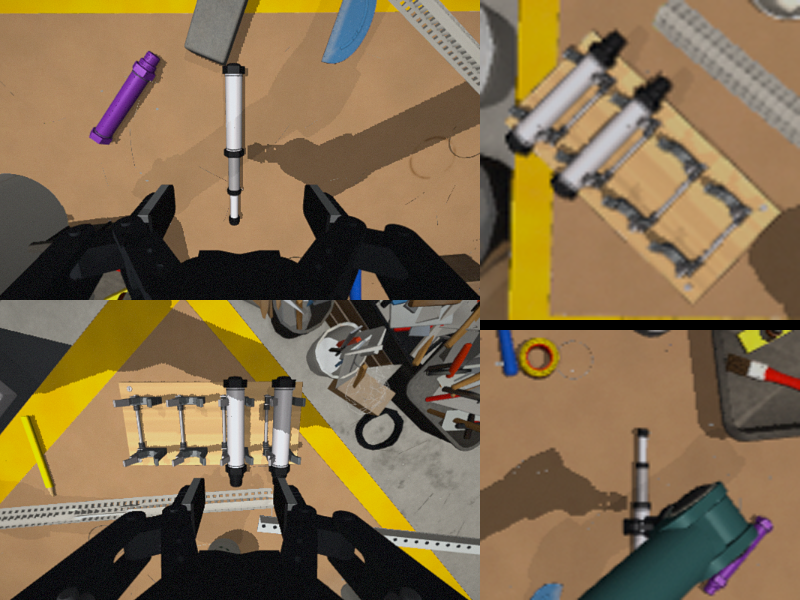

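Two handles are seated (lower-left panel, at (235,430) and (283,430)). Handle R's collars are at (233.5,70) and (234,153). The grey block behind its tail at (215,35) is clear of the fingers.

Run:
```python
from h import *
A=at("wr11",233.7/.75,70.5/.75,.016);B=at("wr11",234.3/.75,153/.75,.016);c=(A+B)/2;p=np.arctan2(*(B-A)[[1,0]]);print(A,B,c,np.linalg.norm(B-A),p)
go(c[0],c[1],.009,p)
```

```text
[ 0.34523734 -0.37874292  0.016     ] [ 0.48456535 -0.37911459  0.016     ] [ 0.41490135 -0.37892875  0.016     ] 0.13932850969148086 -0.0026675915192614654
turn [ 0.002 -0.002  0.003] rows 1 shift [ 0.0246 -0.0108  0.2351] rows>= 7
```

Request:
apply_moves:
  motion:
    - {"x": 0.024, "y": -0.011, "z": 0.035, "wx": 0, "wy": 0, "wz": 0.003, "hand": 0}
    - {"x": 0, "y": 0, "z": 0.035, "wx": 0, "wy": 0, "wz": 0, "hand": 0}
    - {"x": 0, "y": 0, "z": 0.035, "wx": 0, "wy": 0, "wz": 0, "hand": 0}
    - {"x": 0, "y": 0, "z": 0.035, "wx": 0, "wy": 0, "wz": 0, "hand": 0}
    - {"x": 0, "y": 0, "z": 0.02, "wx": 0, "wy": 0, "wz": 0, "hand": 0}
    - {"x": 0, "y": 0, "z": 0, "wx": 0, "wy": 0, "wz": 0, "hand": 0}
    - {"x": 0, "y": 0, "z": 0, "wx": 0, "wy": 0, "wz": 0, "hand": 0}

```text
time: 30.07
tool_pos: [0.4171, -0.3782, 0.0865]
orientation: [0.001, 1.0, 0.001, -0.001]
contact_force: [-0.3, 0.2, 0.3]
finger_gap: 0.0853
```

Run:
```python
from h import *
st();go(.4143,-.379,.009,-.004)
```

```text
t 30.07 tcp [ 0.4171 -0.3782  0.0865] F [-0.3  0.2  0.3] gap 0.0853
turn [ 0.002 -0.002  0.003] rows 1 shift [ 0.0028 -0.0008  0.0775] rows>= 3
```

Request:
apply_moves:
  motion:
    - {"x": 0.002, "y": 0, "z": 0.03, "wx": 0, "wy": 0, "wz": 0, "hand": 0}
    - {"x": 0, "y": 0, "z": 0.028, "wx": 0, "wy": 0, "wz": 0, "hand": 0}
    - {"x": 0, "y": 0, "z": 0.018, "wx": 0, "wy": 0, "wz": 0, "hand": 0}
    - {"x": 0, "y": 0, "z": 0, "wx": 0, "wy": 0, "wz": 0, "hand": 0}
    - {"x": 0, "y": 0, "z": 0, "wx": 0, "wy": 0, "wz": 0, "hand": 255}
    - {"x": 0, "y": 0, "z": 0, "wx": 0, "wy": 0, "wz": 0, "hand": 255}
    - {"x": 0, "y": 0, "z": 0, "wx": 0, "wy": 0, "wz": 0, "hand": 255}
    - {"x": 0, "y": 0, "z": 0, "wx": 0, "wy": 0, "wz": 0, "hand": 255}
    - {"x": 0, "y": 0, "z": 0, "wx": 0, "wy": 0, "wz": 0, "hand": 255}
    - {"x": 0, "y": 0, "z": 0, "wx": 0, "wy": 0, "wz": 0, "hand": 255}
    - {"x": 0, "y": 0, "z": -0.015, "wx": 0, "wy": 0, "wz": 0, "hand": 255}
    - {"x": 0, "y": 0, "z": -0.03, "wx": 0, "wy": 0, "wz": 0, "hand": 255}
    - {"x": 0, "y": 0, "z": -0.03, "wx": 0, "wy": 0, "wz": 0, "hand": 255}
    - {"x": 0, "y": 0, "z": 0, "wx": 0, "wy": 0, "wz": -0.045, "hand": 255}
    - {"x": 0, "y": 0, "z": 0, "wx": 0, "wy": 0, "wz": -0.044, "hand": 255}
    - {"x": 0, "y": 0, "z": 0, "wx": 0, "wy": 0, "wz": 0, "hand": 255}

```text
time: 31.4
tool_pos: [0.4153, -0.3795, 0.0867]
orientation: [-0.044, 0.999, 0.0, 0.001]
contact_force: [0.4, -1.2, -3.1]
finger_gap: 0.0258
```

Run:
```python
from h import *
st();go(.481,.016,.085,.085)
```

```text
t 31.4 tcp [ 0.4153 -0.3795  0.0867] F [ 0.4 -1.2 -3.1] gap 0.0258
turn [0.    0.001 0.003] rows 1 shift [-0.099   0.3885  0.0017] rows>= 12
```

Request:
apply_moves:
  motion:
    - {"x": -0.007, "y": 0.028, "z": 0, "wx": 0, "wy": 0, "wz": 0.003, "hand": 255}
    - {"x": -0.007, "y": 0.028, "z": 0, "wx": 0, "wy": 0, "wz": 0, "hand": 255}
    - {"x": -0.007, "y": 0.028, "z": 0, "wx": 0, "wy": 0, "wz": 0, "hand": 255}
    - {"x": -0.007, "y": 0.028, "z": 0, "wx": 0, "wy": 0, "wz": 0, "hand": 255}
    - {"x": -0.007, "y": 0.028, "z": 0, "wx": 0, "wy": 0, "wz": 0, "hand": 255}
    - {"x": -0.007, "y": 0.028, "z": 0, "wx": 0, "wy": 0, "wz": 0, "hand": 255}
    - {"x": -0.007, "y": 0.028, "z": 0, "wx": 0, "wy": 0, "wz": 0, "hand": 255}
    - {"x": -0.007, "y": 0.028, "z": 0, "wx": 0, "wy": 0, "wz": 0, "hand": 255}
    - {"x": -0.007, "y": 0.028, "z": 0, "wx": 0, "wy": 0, "wz": 0, "hand": 255}
    - {"x": -0.007, "y": 0.028, "z": 0, "wx": 0, "wy": 0, "wz": 0, "hand": 255}
    - {"x": -0.007, "y": 0.028, "z": 0, "wx": 0, "wy": 0, "wz": 0, "hand": 255}
    - {"x": -0.007, "y": 0.028, "z": 0, "wx": 0, "wy": 0, "wz": 0, "hand": 255}
    - {"x": -0.007, "y": 0.028, "z": 0, "wx": 0, "wy": 0, "wz": 0, "hand": 255}
    - {"x": -0.007, "y": 0.024, "z": 0, "wx": 0, "wy": 0, "wz": 0, "hand": 255}
    - {"x": 0, "y": 0, "z": 0.025, "wx": 0, "wy": 0, "wz": 0, "hand": 255}
    - {"x": 0, "y": 0, "z": 0.023, "wx": 0, "wy": 0, "wz": 0, "hand": 255}
    - {"x": 0, "y": 0, "z": 0, "wx": 0, "wy": 0, "wz": 0, "hand": 255}
    - {"x": 0, "y": 0, "z": 0, "wx": 0, "wy": 0, "wz": 0, "hand": 255}

```text
time: 32.9
tool_pos: [0.4792, 0.0145, 0.0373]
orientation: [-0.041, 0.999, -0.0, -0.002]
contact_force: [-1.4, -0.7, -2.6]
finger_gap: 0.0256
```

Run:
```python
from h import *
st();w=snap("wrist","wr12")
# compare the held handle with that of wr4 (tail collar row)
for f in("wr4","wr12"):
    g=cv2.imread(f"pics/{f}.png",0);print(f,[g[v,310:330].mean().round() for v in range(40,150,6)], "cols",[int(np.argmax(g[150,270:320]>180))+270 , g[150,285:352:4].tolist()])
```

```text
t 32.9 tcp [0.4792 0.0145 0.0373] F [-1.4 -0.7 -2.6] gap 0.0256
wr4 [np.float64(147.0), np.float64(147.0), np.float64(146.0), np.float64(147.0), np.float64(148.0), np.float64(149.0), np.float64(150.0), np.float64(150.0), np.float64(19.0), np.float64(24.0), np.float64(55.0), np.float64(52.0), np.float64(49.0), np.float64(49.0), np.float64(48.0), np.float64(214.0), np.float64(91.0), np.float64(229.0), np.float64(229.0)] cols [292, [135, 160, 195, 208, 222, 227, 229, 227, 230, 232, 230, 221, 212, 202, 182, 148, 86]]
wr12 [np.float64(149.0), np.float64(150.0), np.float64(149.0), np.float64(150.0), np.float64(150.0), np.float64(151.0), np.float64(151.0), np.float64(152.0), np.float64(23.0), np.float64(27.0), np.float64(55.0), np.float64(53.0), np.float64(52.0), np.float64(49.0), np.float64(45.0), np.float64(236.0), np.float64(215.0), np.float64(230.0), np.float64(230.0)] cols [293, [137, 133, 190, 209, 220, 229, 233, 232, 231, 231, 232, 223, 214, 202, 178, 144, 92]]
```

The hold is the same as the first handle's. I push.

Request:
apply_moves:
  motion:
    - {"x": -0.008, "y": 0, "z": 0, "wx": 0, "wy": 0, "wz": 0, "hand": 255}
    - {"x": -0.008, "y": 0, "z": 0, "wx": 0, "wy": 0, "wz": 0, "hand": 255}
    - {"x": -0.006, "y": 0, "z": 0, "wx": 0, "wy": 0, "wz": 0, "hand": 255}
    - {"x": -0.006, "y": 0, "z": 0, "wx": 0, "wy": 0, "wz": 0, "hand": 255}
    - {"x": -0.006, "y": 0, "z": 0, "wx": 0, "wy": 0, "wz": 0, "hand": 255}
    - {"x": -0.006, "y": 0, "z": 0, "wx": 0, "wy": 0, "wz": 0, "hand": 255}
    - {"x": -0.006, "y": 0, "z": 0, "wx": 0, "wy": 0, "wz": 0, "hand": 255}
    - {"x": -0.006, "y": 0, "z": 0, "wx": 0, "wy": 0, "wz": 0, "hand": 255}

```text
time: 33.62
tool_pos: [0.532, 0.0193, 0.0377]
orientation: [-0.041, 0.999, 0.0, -0.001]
contact_force: [-2.9, -0.4, -3.3]
finger_gap: 0.0255
```

Request:
apply_moves:
  motion:
    - {"x": -0.006, "y": 0, "z": 0, "wx": 0, "wy": 0, "wz": 0, "hand": 255}
    - {"x": -0.006, "y": 0, "z": 0, "wx": 0, "wy": 0, "wz": 0, "hand": 255}
    - {"x": -0.006, "y": 0, "z": 0, "wx": 0, "wy": 0, "wz": 0, "hand": 255}
    - {"x": -0.006, "y": 0, "z": 0, "wx": 0, "wy": 0, "wz": 0, "hand": 255}
    - {"x": -0.006, "y": 0, "z": 0, "wx": 0, "wy": 0, "wz": 0, "hand": 255}
    - {"x": -0.006, "y": 0, "z": 0, "wx": 0, "wy": 0, "wz": 0, "hand": 255}

```text
time: 34.12
tool_pos: [0.5672, 0.0222, 0.0376]
orientation: [-0.042, 0.999, 0.0, -0.002]
contact_force: [-7.5, -1.5, -2.2]
finger_gap: 0.0254
```

Request:
apply_moves:
  motion:
    - {"x": -0.006, "y": 0, "z": 0, "wx": 0, "wy": 0, "wz": 0, "hand": 255}
    - {"x": -0.006, "y": 0, "z": 0, "wx": 0, "wy": 0, "wz": 0, "hand": 255}
    - {"x": -0.006, "y": 0, "z": 0, "wx": 0, "wy": 0, "wz": 0, "hand": 255}
    - {"x": -0.006, "y": 0, "z": 0, "wx": 0, "wy": 0, "wz": 0, "hand": 255}
    - {"x": -0.006, "y": 0, "z": 0, "wx": 0, "wy": 0, "wz": 0, "hand": 255}
    - {"x": -0.006, "y": 0, "z": 0, "wx": 0, "wy": 0, "wz": 0, "hand": 255}

```text
time: 34.62
tool_pos: [0.6025, 0.025, 0.0372]
orientation: [-0.042, 0.999, 0.0, -0.002]
contact_force: [-7.3, -2.1, -2.0]
finger_gap: 0.0256
```

Request:
apply_moves:
  motion:
    - {"x": -0.005, "y": 0, "z": 0, "wx": 0, "wy": 0, "wz": 0, "hand": 255}
    - {"x": -0.005, "y": 0, "z": 0, "wx": 0, "wy": 0, "wz": 0, "hand": 255}
    - {"x": -0.004, "y": 0, "z": 0, "wx": 0, "wy": 0, "wz": 0, "hand": 255}

```text
time: 34.87
tool_pos: [0.6166, 0.0261, 0.0372]
orientation: [-0.041, 0.999, -0.0, -0.002]
contact_force: [-7.4, -1.4, -1.7]
finger_gap: 0.0255
```

Request:
apply_moves:
  motion:
    - {"x": -0.004, "y": 0, "z": 0, "wx": 0, "wy": 0, "wz": 0, "hand": 255}
    - {"x": -0.004, "y": 0, "z": 0, "wx": 0, "wy": 0, "wz": 0, "hand": 255}
    - {"x": -0.003, "y": 0, "z": 0, "wx": 0, "wy": 0, "wz": 0, "hand": 255}

```text
time: 35.12
tool_pos: [0.626, 0.0269, 0.0369]
orientation: [-0.042, 0.999, 0.0, -0.004]
contact_force: [-14.1, -1.9, -0.4]
finger_gap: 0.026
```

Request:
apply_moves:
  motion:
    - {"x": -0.003, "y": 0, "z": 0, "wx": 0, "wy": 0, "wz": 0, "hand": 255}
    - {"x": 0, "y": 0, "z": 0, "wx": 0, "wy": 0, "wz": 0, "hand": 255}

```text
time: 35.28
tool_pos: [0.626, 0.0268, 0.0358]
orientation: [-0.041, 0.999, 0.0, -0.007]
contact_force: [-15.2, -1.8, 0.4]
finger_gap: 0.0257
```

Request:
apply_moves:
  motion:
    - {"x": -0.003, "y": 0, "z": 0, "wx": 0, "wy": 0, "wz": 0, "hand": 255}
    - {"x": 0, "y": 0, "z": 0, "wx": 0, "wy": 0, "wz": 0, "hand": 255}

```text
time: 35.45
tool_pos: [0.6261, 0.0268, 0.035]
orientation: [-0.041, 0.999, 0.001, -0.01]
contact_force: [-21.3, -1.4, 2.2]
finger_gap: 0.0255
```

Request:
apply_moves:
  motion:
    - {"x": 0.01, "y": 0, "z": 0, "wx": 0, "wy": 0, "wz": 0, "hand": 255}
    - {"x": 0.02, "y": 0, "z": 0, "wx": 0, "wy": 0, "wz": 0, "hand": 255}
    - {"x": 0.03, "y": 0, "z": -0.01, "wx": 0, "wy": 0, "wz": 0, "hand": 255}
    - {"x": 0.01, "y": 0, "z": -0.03, "wx": 0, "wy": 0, "wz": 0, "hand": 255}
    - {"x": 0, "y": 0, "z": -0.035, "wx": 0, "wy": 0, "wz": 0, "hand": 255}
    - {"x": 0, "y": 0, "z": -0.035, "wx": 0, "wy": 0, "wz": 0, "hand": 255}
    - {"x": 0, "y": 0, "z": -0.03, "wx": 0, "wy": 0, "wz": 0, "hand": 255}
    - {"x": 0, "y": 0, "z": 0, "wx": 0, "wy": 0, "wz": 0.1, "hand": 255}
    - {"x": 0, "y": 0, "z": 0, "wx": 0, "wy": 0, "wz": 0.105, "hand": 255}
    - {"x": 0, "y": 0, "z": 0, "wx": 0, "wy": 0, "wz": 0.105, "hand": 255}
    - {"x": 0, "y": 0, "z": 0, "wx": 0, "wy": 0, "wz": 0.105, "hand": 255}
    - {"x": 0, "y": 0, "z": 0, "wx": 0, "wy": 0, "wz": 0.105, "hand": 255}
    - {"x": 0, "y": 0, "z": 0, "wx": 0, "wy": 0, "wz": 0.105, "hand": 255}
    - {"x": 0, "y": 0, "z": 0, "wx": 0, "wy": 0, "wz": 0.105, "hand": 255}
    - {"x": 0, "y": 0, "z": 0, "wx": 0, "wy": 0, "wz": 0.097, "hand": 255}
    - {"x": 0, "y": 0, "z": 0, "wx": 0, "wy": 0, "wz": 0, "hand": 255}
    - {"x": 0, "y": 0, "z": 0, "wx": 0, "wy": 0, "wz": 0, "hand": 255}

```text
time: 36.87
tool_pos: [0.5663, 0.0224, 0.1784]
orientation: [0.362, 0.932, 0.0, 0.001]
contact_force: [-0.0, 0.2, -3.4]
finger_gap: 0.0253
```

Run:
```python
from h import *
st()
go(.4135,.3677,.175,-.742)
```

```text
t 36.87 tcp [0.5663 0.0224 0.1784] F [-0.   0.2 -3.4] gap 0.0253
turn [0.001 0.002 0.001] rows 1 shift [0.3459 0.1513 0.0034] rows>= 11
```

Request:
apply_moves:
  motion:
    - {"x": 0.025, "y": 0.011, "z": 0, "wx": 0, "wy": 0, "wz": 0.001, "hand": 255}
    - {"x": 0.025, "y": 0.011, "z": 0, "wx": 0, "wy": 0, "wz": 0, "hand": 255}
    - {"x": 0.025, "y": 0.011, "z": 0, "wx": 0, "wy": 0, "wz": 0, "hand": 255}
    - {"x": 0.025, "y": 0.011, "z": 0, "wx": 0, "wy": 0, "wz": 0, "hand": 255}
    - {"x": 0.025, "y": 0.011, "z": 0, "wx": 0, "wy": 0, "wz": 0, "hand": 255}
    - {"x": 0.025, "y": 0.011, "z": 0, "wx": 0, "wy": 0, "wz": 0, "hand": 255}
    - {"x": 0.025, "y": 0.011, "z": 0, "wx": 0, "wy": 0, "wz": 0, "hand": 255}
    - {"x": 0.025, "y": 0.011, "z": 0, "wx": 0, "wy": 0, "wz": 0, "hand": 255}
    - {"x": 0.025, "y": 0.011, "z": 0, "wx": 0, "wy": 0, "wz": 0, "hand": 255}
    - {"x": 0.025, "y": 0.011, "z": 0, "wx": 0, "wy": 0, "wz": 0, "hand": 255}
    - {"x": 0.025, "y": 0.011, "z": 0, "wx": 0, "wy": 0, "wz": 0, "hand": 255}
    - {"x": 0.025, "y": 0.011, "z": 0, "wx": 0, "wy": 0, "wz": 0, "hand": 255}
    - {"x": 0.025, "y": 0.011, "z": 0, "wx": 0, "wy": 0, "wz": 0, "hand": 255}
    - {"x": 0.021, "y": 0.008, "z": 0, "wx": 0, "wy": 0, "wz": 0, "hand": 255}
    - {"x": 0, "y": 0, "z": 0.025, "wx": 0, "wy": 0, "wz": 0, "hand": 255}
    - {"x": 0, "y": 0, "z": 0.025, "wx": 0, "wy": 0, "wz": 0, "hand": 255}
    - {"x": 0, "y": 0, "z": 0, "wx": 0, "wy": 0, "wz": 0, "hand": 255}
    - {"x": 0, "y": 0, "z": 0, "wx": 0, "wy": 0, "wz": 0, "hand": 255}
    - {"x": 0, "y": 0, "z": 0, "wx": 0, "wy": 0, "wz": 0, "hand": 255}

```text
time: 38.45
tool_pos: [0.4145, 0.3677, 0.1293]
orientation: [0.364, 0.931, 0.001, 0.001]
contact_force: [0.1, 0.1, -1.8]
finger_gap: 0.0257
```

Run:
```python
from h import *
st()
go(.4135,.3677,.045,-.742)
w=snap("wrist","wr13")
a=cv2.imread("pics/wr9.png",0)
for g in(a,cv2.cvtColor(w,cv2.COLOR_BGR2GRAY)): print(g[150,278:292].tolist(),g[150,342:352].tolist(),[int(g[v,315:325].mean()) for v in range(80,150,6)])
```

```text
t 38.45 tcp [0.4145 0.3677 0.1293] F [ 0.1  0.1 -1.8] gap 0.0257
turn [ 0.002  0.    -0.003] rows 1 shift [ 0.0007 -0.0006  0.0843] rows>= 3
[206, 208, 164, 180, 183, 184, 187, 114, 91, 89, 86, 93, 103, 111] [130, 118, 120, 113, 107, 104, 69, 50, 57, 58] [97, 68, 16, 29, 30, 31, 32, 31, 152, 51, 165, 164]
[207, 206, 182, 183, 184, 181, 186, 157, 83, 81, 85, 99, 163, 176] [126, 127, 117, 117, 107, 106, 70, 65, 50, 55] [158, 60, 18, 32, 30, 31, 30, 29, 151, 87, 165, 195]
```

The handle sits in the grip just as the last one did, and it is over clip 1. I press.

Request:
apply_moves:
  motion:
    - {"x": 0.001, "y": 0, "z": 0.02, "wx": 0, "wy": 0, "wz": 0, "hand": 255}
    - {"x": 0, "y": 0, "z": 0.015, "wx": 0, "wy": 0, "wz": 0, "hand": 255}
    - {"x": 0, "y": 0, "z": 0.008, "wx": 0, "wy": 0, "wz": 0, "hand": 255}
    - {"x": 0, "y": 0, "z": 0.006, "wx": 0, "wy": 0, "wz": 0, "hand": 255}
    - {"x": 0, "y": 0, "z": 0.006, "wx": 0, "wy": 0, "wz": 0, "hand": 255}

```text
time: 38.92
tool_pos: [0.4128, 0.3682, 0.0728]
orientation: [0.364, 0.931, 0.0, 0.0]
contact_force: [0.3, -0.3, -2.9]
finger_gap: 0.0252
```

Request:
apply_moves:
  motion:
    - {"x": 0, "y": 0, "z": 0.005, "wx": 0, "wy": 0, "wz": 0, "hand": 255}
    - {"x": 0, "y": 0, "z": 0.005, "wx": 0, "wy": 0, "wz": 0, "hand": 255}

```text
time: 39.08
tool_pos: [0.4145, 0.3698, 0.0641]
orientation: [0.364, 0.932, 0.002, 0.001]
contact_force: [-1.9, -1.5, 11.8]
finger_gap: 0.0253
```

Request:
apply_moves:
  motion:
    - {"x": 0, "y": 0, "z": 0.005, "wx": 0, "wy": 0, "wz": 0, "hand": 255}
    - {"x": 0, "y": 0, "z": 0.005, "wx": 0, "wy": 0, "wz": 0, "hand": 255}

```text
time: 39.25
tool_pos: [0.4138, 0.3693, 0.0537]
orientation: [0.364, 0.931, 0.002, 0.001]
contact_force: [2.4, 1.4, -0.4]
finger_gap: 0.0257
```

Request:
apply_moves:
  motion:
    - {"x": 0, "y": 0, "z": 0.005, "wx": 0, "wy": 0, "wz": 0, "hand": 255}
    - {"x": 0, "y": 0, "z": 0.003, "wx": 0, "wy": 0, "wz": 0, "hand": 255}

```text
time: 39.42
tool_pos: [0.4125, 0.3686, 0.0461]
orientation: [0.364, 0.932, 0.0, -0.001]
contact_force: [-9.3, -5.3, 47.4]
finger_gap: 0.0251
```

It bottomed at TCP z≈0.046. I release and rise.

Request:
apply_moves:
  motion:
    - {"x": 0, "y": 0, "z": -0.003, "wx": 0, "wy": 0, "wz": 0, "hand": 255}
    - {"x": 0, "y": 0, "z": 0, "wx": 0, "wy": 0, "wz": 0, "hand": 110}
    - {"x": 0, "y": 0, "z": 0, "wx": 0, "wy": 0, "wz": 0, "hand": 110}
    - {"x": 0, "y": 0, "z": 0, "wx": 0, "wy": 0, "wz": 0, "hand": 110}
    - {"x": 0, "y": 0, "z": -0.01, "wx": 0, "wy": 0, "wz": 0, "hand": 110}
    - {"x": 0, "y": 0, "z": -0.02, "wx": 0, "wy": 0, "wz": 0, "hand": 110}
    - {"x": 0, "y": 0, "z": -0.035, "wx": 0, "wy": 0, "wz": 0, "hand": 110}
    - {"x": 0, "y": 0, "z": -0.035, "wx": 0, "wy": 0, "wz": 0, "hand": 110}
    - {"x": 0, "y": 0, "z": -0.035, "wx": 0, "wy": 0, "wz": 0, "hand": 110}
    - {"x": 0, "y": 0, "z": -0.035, "wx": 0, "wy": 0, "wz": 0, "hand": 110}
    - {"x": -0.02, "y": 0, "z": -0.03, "wx": 0, "wy": 0, "wz": 0, "hand": 110}
    - {"x": -0.03, "y": 0, "z": 0, "wx": 0, "wy": 0, "wz": 0, "hand": 110}
    - {"x": -0.03, "y": 0, "z": 0, "wx": 0, "wy": 0, "wz": 0, "hand": 110}
    - {"x": -0.03, "y": 0, "z": 0, "wx": 0, "wy": 0, "wz": 0, "hand": 110}
    - {"x": 0, "y": 0, "z": 0, "wx": 0, "wy": 0, "wz": 0, "hand": 110}
    - {"x": 0, "y": 0, "z": 0, "wx": 0, "wy": 0, "wz": 0, "hand": 110}

```text
time: 40.75
tool_pos: [0.4944, 0.2914, 0.2486]
orientation: [0.366, 0.931, -0.0, 0.0]
contact_force: [0.2, 0.2, 0.4]
finger_gap: 0.0483
```

Run:
```python
from h import *
st();w=snap("wrist","wr14");t=snap("top","top14");s=snap("side","side14")
o=np.zeros((600,800,3),np.uint8)
o[:375,:600]=cv2.resize(w[:300,60:540],(600,375),interpolation=cv2.INTER_CUBIC)
o[375:600,:300]=cv2.resize(s[125:275,190:390],(300,225))
o[375:600,300:800]=cv2.resize(t[110:290,160:560],(500,225))
cv2.imwrite("pics/m14.png",o)
# seated tube edges: height by width/seat alignment
```

```text
t 40.75 tcp [0.4944 0.2914 0.2486] F [0.2 0.2 0.4] gap 0.0483
```

View pics/m14.png

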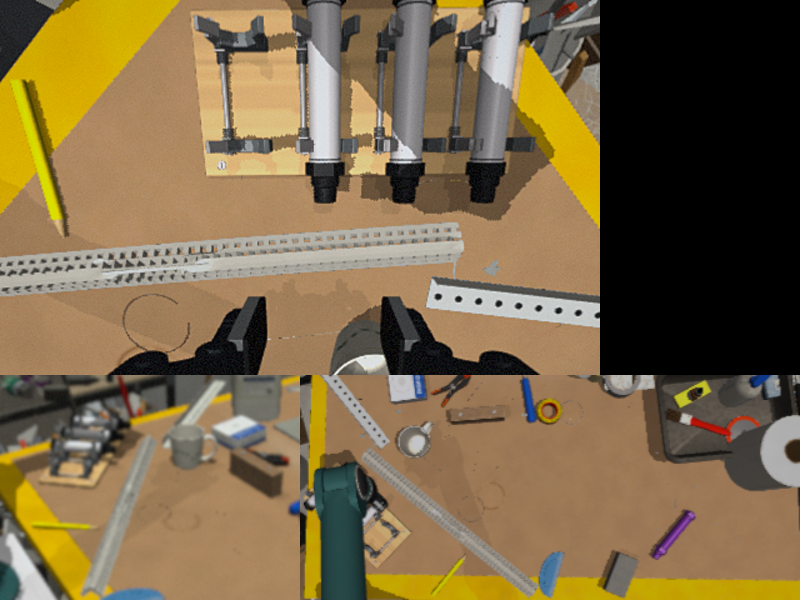

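All three handles are closed and lie alike in clips 1, 2 and 3: collars at (324,167), (405,167), (485,167). Clip 0 is spare, no handle is left on the table, and the mug and tape are unmoved. One numeric check of the seat height, then hand in.

Run:
```python
from h import *
o=np.array([.4365,.3928,0]);Rk=R.from_euler("z",-.742)
for y in(-.0345,.0395,.1135):
  for z in(.05,.06): print(y,z,((proj("wr14",o+Rk.apply([.069,y,z]))[0]-[60,0])*1.25).round(1))
# collar widths (dark run) across row 167/1.25
g=cv2.imread("pics/wr14.png",0)[133]; 
for c in(324,405,485):
  u=int(c/1.25+60); k=np.where(g[u-25:u+25]<60)[0]+u-25; print(c,k.min(),k.max())
a=cv2.imread("pics/top14.png").astype(int);b=cv2.imread("pics/top0.png").astype(int)
d=np.abs(a-b).max(2)>40;print("tape diff",d[125:155,345:372].sum(),"mug diff",d[145:178,235:268].sum())
st(); r.job_done()
```

```text
-0.0345 0.05 [323.5 172.8]
-0.0345 0.06 [323.4 173.8]
0.0395 0.05 [403.3 172.2]
0.0395 0.06 [405.6 173.2]
0.1135 0.05 [483.3 171.6]
0.1135 0.06 [488.  172.6]
324 305 335
405 369 399
485 433 463
tape diff 0 mug diff 0
t 40.9 tcp [0.4924 0.2945 0.2479] F [-0.   0.1  0.3] gap 0.0483
the job is handed in; nothing more can be done
```

I closed all three handles on the table and pressed them into clips 3, 2 and 1, then handed the job in at about 41 s of the 210 s allowed. Clip 0 stays empty. Only three handles were there, and I left the purple lookalike alone.

**Closing order:** each push against the block slid at about 3 N (inner tube), then about 7 N (middle tube). Each then stalled at 19–24 N with the gripper about 100 mm from the block face, where a fully closed handle should stop.

**Seating:** each handle passed the jaw and stopped hard on the forks at 31, 33 and 47 N. The gripper heights put the tube axes at about 50 mm.

**Last checks:**
- The final picture shows all three handles closed and lying alike in their clips, with equal collar widths and positions within about 2 px of prediction across the rack. Along the tubes they were about 5 px off, in the handle's length direction, which does not affect seating.
- The mug and tape show no change between the first and last top pictures, and the gripper was clear of everything.
- I could not check the jaws closely. That they snapped shut is judged from the forces and the identical lie of the handles.

**Disagreements on the way:** the first two move calls were refused for missing keys, with no motion. The measured seat lines came out 2–3 mm to the rack's +y side of the nominal spacing, so I aimed the last two handles at the measured lines.

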